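# Scan a batch of specimen jars on the hand-cranked turntable

## Task

Stand all the red-capped specimen jars from the left of the bench upright on the turntable of the scanner; then pull its guard rail up past the clicking pawl to the topmost tooth, let go, and turn the hand crank at least three full turns clockwise (seen from above), so that every jar passes the reader. Then lift the pawl to let the rail right down again, and stand the jars upright in the low cream tray. Do not turn the crank while the rail is down, and leave everything else on the bench where it is.

Things in the scene. Friction and masses are not known exactly. Their poses are not given: they have to be found in the camera images.
- scanner: the scanning turntable, a fixed white machine; origin on the work surface under the turntable's middle; x points away from its guard rail (the rail is on its -x side), y to its left, z up. Housing 45 mm high, x -90 to +140, y -205 to +100 mm. Two posts 12 mm thick, 180 mm high at x -145, y +-100 mm guide the rail; a 152 mm high plate at x -160, y -106 to -150 mm carries the pawl
- reader (a point): top middle of the black reader behind the turntable, 30 mm (machine x) by 50 mm (y), 105 mm above the work surface
- deck_mid (a point): middle of the upper face of the turntable, a flat disc in a rim 6 mm high; inner radius 90 mm, room for three jars at about 55 mm from the middle; the face is 58 mm above the work surface, the rim's top 64 mm. Geared to the crank: it turns one third as far, clockwise too
- rail (a joint): height of the guard rail in m: 0 down, 0.083 at its upper stop. Straight up past five teeth, 15 mm apart: on the pawl it rests at about 0.015, 0.030, 0.045, 0.060 and, on the topmost tooth, 0.075; a tooth clicks in when pulled 2 to 4 mm beyond its rest height. Lifting takes 5 to 15 N; damped: with the pawl lifted it sinks by itself at about 0.06 m/s
- rail_grip (a point): middle of the black rubber grip on the guard rail's upper bar, 90 mm long along the machine's y, 18 mm thick (x), 22 mm high, with at least 20 mm free below it; moves with the rail, 90 mm above the work surface when down
- pawl (a joint): angle of the pawl in rad: 0 engaged with the rack, up to 0.6; beyond about 0.25 it is clear of the teeth. A light spring (under 1 N at its bar) returns it to 0
- pawl_bar (a point): middle of the steel cross bar at the end of the pawl's tail, a round bar 18 mm thick, 26 mm long along the machine's x, 139 mm above the work surface when engaged; lifting it swings the pawl about a pivot 62 mm to its left (machine +y) and 4 mm lower, axis along the machine's x
- crank (a joint): angle of the hand crank in rad, growing clockwise seen from above; at 0 its arm points to the machine's -x. It starts between -0.5 and 0.5 and turns without end, with slight friction (1 to 2 N at the grip)
- crank_axis (a point): point on the crank's vertical axis at the height of its grip's middle, 139 mm above the work surface
- crank_grip (a point): middle of the crank's upright black grip, a round knob 22 mm thick and 46 mm high that spins freely on its pin, 40 mm from the crank's axis; the top of the crank arm is 110 mm above the work surface
- jar0_mid (a point): centre (half-way up) of a clear specimen jar with a red cap, 54 mm across, 45 mm high, 90 g or so; z is its own axis. The four jars are alike; some are absent
- jar1_mid (a point): centre (half-way up) of a clear specimen jar with a red cap, 54 mm across, 45 mm high, 90 g or so; z is its own axis. The four jars are alike; some are absent
- jar2_mid (a point): centre (half-way up) of a clear specimen jar with a red cap, 54 mm across, 45 mm high, 90 g or so; z is its own axis. The four jars are alike; some are absent
- jar3_mid (a point): centre (half-way up) of a clear specimen jar with a red cap, 54 mm across, 45 mm high, 90 g or so; z is its own axis. The four jars are alike; some are absent
- outtray: the cream outgoing tray, fixed to the bench, open on top: 210 mm (its x) by 120 mm (its y), walls 16 mm high and 5 mm thick, floor 5 mm; origin under its middle on the work surface
- tape: bystander: roll of blue tape lying flat, 50 mm across, 18 mm high; origin under its middle
- tuberack: bystander: orange rack of white tubes with red caps, 50 x 140 mm, 86 mm high; origin under its middle
- spray: bystander: pink spray bottle, 68 mm across, 175 mm high; origin under its middle
- marker: bystander: white and black marker pen, 130 mm long, lying; origin under its middle
- tipbox: bystander: grey box with a clear lid, 87 x 122 mm, 63 mm high; origin under its middle
- dishes: bystander: pile of two white round dishes, 68 mm across, 29 mm high; origin under its middle
- beaker: bystander: white open cup, 64 mm across, 80 mm high; origin under its middle
There are look-alikes about, which are no part of the job. Leave any green look-alike of the part that bears jar3_mid alone.

How it is judged:
By the outcome, as a careful person would: the job done as asked, in the order asked, and still so for the second after the job is handed in, with the robot touching nothing.
Of jar0, jar1, jar2, jar3 only 2 to 3 are there at a start; the rules pass over those that are not, and their reading is None.
At some moment in a run one of jar0, jar1, jar2, jar3 may be knocked a few centimetres aside while the robot is not near it.
Once in a run the grip may slacken for a moment while it holds something.
It also fails if it takes over 210 s, if anything falls off the work surface, if the arm or the gripper's body presses on something with over 40 N, if the wrist force passes 120 N, or if a joint passes its speed limit or range.

## Robot

A 6-joint arm with a two-finger parallel gripper is mounted at the origin on the work surface. World frame = base frame: x ahead of the robot, y to its left, z up, the work surface at z = 0. Lengths are in mm, angles in rad, forces in N, time in s.
With the tool pointing down it reaches from about 400 to 925 mm from the base axis. Payload 12.5 kg.
Tool frame: the origin (TCP) lies on the mounting face of the last link; the fingertips stand 190 mm ahead of it and the grasp point (between the pads) lies 171 mm ahead of it (env.grasp_offset is the distance from the TCP to the grasp point, in mm); z points along the fingers, y is the direction in which the jaws open and shut (so a half turn about z gives the same grasp; the last joint's range is limited). The gripper opens to 95 mm and grips with 3 to 60 N. Pads are 20 mm wide; open, the fingers measure 119 mm over their backs; the gripper's body (75 mm by 180 mm) begins 59 mm behind the grasp point.
Start: joints at [-1.224, 0.491, 1.559, -0, 1.092, -0.106], TCP at [273.447, -562.007, 404.761] pointing down, gripper open.
Joint ranges: [-3.1, 3.1], [-0.84, 2.19], [0.05, 2.79], [-1.13, 4.28], [0.06, 2.93], [-2.69, 2.69]. Speed limits (rad/s): [2.22, 2.22, 2.79, 3.14, 3.14, 3.14].

## Interface

Orientations are given as [roll, pitch, yaw] about the fixed x, y, z axes, in that order (R = Rz(yaw) Ry(pitch) Rx(roll)).
In Python, from cell import env, viewer gives the robot as it stands.
- The arm moves only by the tool play_rows, never from a script. Its argument "increments" is a list of rows, each an object of numbers: "dx", "dy", "dz": the shift along the tool's x, y, z in mm; "rx", "ry", "rz": the turn, a rotation vector about the tool's x, y, z in units of 6 degrees (1.0 is 6 degrees). A call has 1 to 8 rows; each row is the pose to reach, as a shift and turn from the pose measured when the call began, along the tool's axes at that moment; what a row does not reach only later rows make up. A row lasts 1/12 s, in which the tool goes at most 41.7 mm and 7.16 degrees, less where a joint would pass 70% of its speed; a pose out of reach is approached as far as the arm can. A call with a gripper value outside its range is refused whole. "fingers" is the opening, from 0 (shut) to 1 (fully open), set as the call begins (left out, the last holds). The fingers move at their own pace and stop on an object; the grip force is fixed at half the most. Time passes only in rows, so rows that repeat a pose let the fingers close. It gives the time, the measured TCP pose, the force and the opening at its end, in the units of the state.
- env.state(): the state, without advancing time (a new reading comes with each control period).
- viewer.read_camera(name): name is "scene" or "side" or "wrist"; returns a dict with "image" (400x640x3 uint8, red, green, blue), "fx", "fy", "cx", "cy" (pixels), "k1" (the pictures are not rectified: a ray, as slopes to the right and down, at radius r is drawn at 1 + k1 r^2 times it, then the intrinsics apply), "rvec" (rotation vector, rad) and "tvec" (3), from world to camera coordinates, as OpenCV has them. Camera axes: x right, y down, z forward; pixel columns grow to the right and rows downward; lengths in mm; the calibration is good to about 2 mm. A picture is of the moment at which its call begins. There is no depth.
- env.job_done(): hands the job in, once; it reports no verdict.
The state is a dict: "t": time; "joints": joint angles; "qvel": joint speeds; "tau": joint torques, N m; "eef_pos": TCP position; "tcp_rot": TCP orientation; "ft_force": force on the tool from outside, world axes, zero at the start; "moment": the same for the moment, N m; "opening": opening from 0.0 (shut) to 1.0 (fully open).
Only numpy, scipy, OpenCV 4.12 (cv2) and the standard library are available. Lean on these libraries where they do the work, as an engineer would, in place of code of your own. Each camera call takes 0.05 s, during which the arm holds its last target.

## Working session

There is one attempt and no reset: what is moved stays moved. The work goes in short steps, Python scripts to look and compute and a tool call to move; the robot and the scene stay as the last step left them, time stands still between calls to the robot, and variables do not carry over. Pictures are saved under pics/ and viewed, and the job is handed in when it is done.

Besides the shell and the picture viewer there is one more tool, called after ">>>" in YAML: its name, and indented under it one key for each argument. play_rows: Moves the arm, as the interface text tells. Its arguments: {"type":"object","properties":{"increments":{"type":"array","items":{"type":"object","properties":{"dx":{"type":"number"},"dy":{"type":"number"},"dz":{"type":"number"},"rx":{"type":"number"},"ry":{"type":"number"},"rz":{"type":"number"}}}},"fingers":{"type":"number"}},"required":["increments"]}

```bash
ls; mkdir -p pics; python3 - <<'E'
from cell import env, viewer
import cv2
print(env.state())
for n in ["scene","side","wrist"]:
    c=viewer.read_camera(n)
    cv2.imwrite(f"pics/{n}0.png",c["image"][:,:,::-1])
    print({k:v for k,v in c.items() if k!="image"})
E
```

```text
pics
{'t': 0.0, 'joints': array([-1.22360521e+00,  4.91553899e-01,  1.55948802e+00, -3.26249719e-05,
        1.09171515e+00, -1.05611883e-01]), 'qvel': array([ 1.33207510e-04, -1.88965301e-04, -8.18357946e-04,  6.23364551e-04,
        6.90114545e-05, -2.13961902e-03]), 'tau': array([-1.54287689e-03, -6.12641788e+01, -2.58177209e+01,  6.92458358e-02,
        4.81091451e-02, -1.03740260e-04]), 'eef_pos': array([ 273.42520823, -561.96461775,  404.15186398]), 'tcp_rot': array([-3.14043168e+00, -9.39740017e-05,  4.52818004e-01]), 'ft_force': array([-1.12931912, -0.22764257, -0.39532189]), 'moment': array([-0.01702425, -0.01533058, -0.00309027]), 'opening': 0.9977479558629363}
{'fx': 446.47018084201454, 'fy': 446.47018084201454, 'cx': 316.56783343947166, 'cy': 204.1915683575063, 'k1': -0.0736909899264972, 'rvec': array([ 1.29129435,  2.38279204, -0.81246649]), 'tvec': array([ 273.75966862, -278.65698357, 1554.70108286])}
{'fx': 392.63315937189174, 'fy': 392.63315937189174, 'cx': 324.43610499881015, 'cy': 200.13534859507223, 'k1': 0.005480810609501688, 'rvec': array([ 2.33178889, -0.05118886,  0.00922343]), 'tvec': array([-515.04025366,  118.97502802, 1049.95630135])}
{'fx': 303.972821536862, 'fy': 303.972821536862, 'cx': 321.87563629657427, 'cy': 196.32694960206302, 'k1': 0.0004050720869429387, 'rvec': array([-2.4657904 ,  1.54052198,  0.20752554]), 'tvec': array([-625.31435327,  -30.54464962,  390.70242551])}
```

View pics/scene0.png

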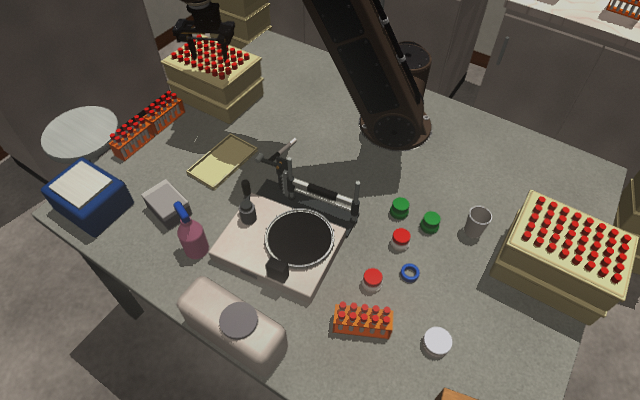

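View pics/side0.png

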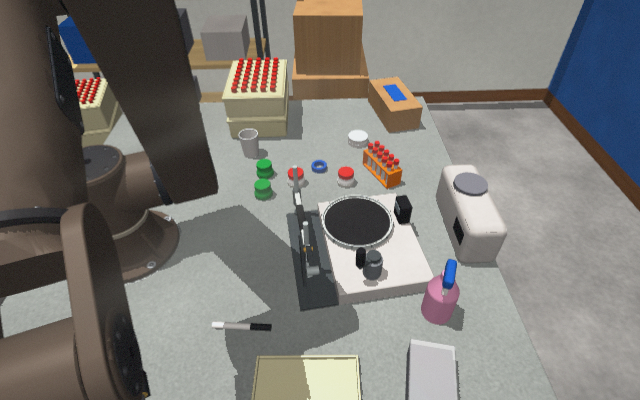

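View pics/wrist0.png

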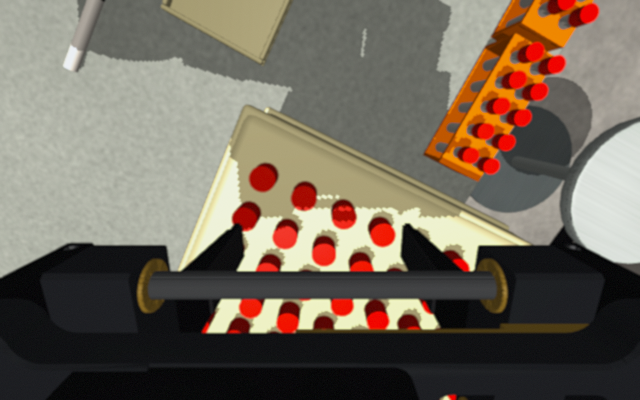

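```bash
cat > h.py <<'E'
import numpy as np, cv2
from cell import env, viewer
def und(c,uv):
    uv=np.atleast_2d(np.array(uv,float))
    d=np.c_[(uv[:,0]-c["cx"])/c["fx"],(uv[:,1]-c["cy"])/c["fy"]]
    s=d.copy()
    for _ in range(20):
        s=d/(1+c["k1"]*(s**2).sum(1,keepdims=True))
    return s
def ray(c,uv):
    R,_=cv2.Rodrigues(c["rvec"]); C=-R.T@c["tvec"]
    s=und(c,uv); d=np.c_[s,np.ones(len(s))]@R
    return C,d/np.linalg.norm(d,axis=1,keepdims=True)
def onz(c,uv,z):
    C,d=ray(c,uv); t=(z-C[2])/d[:,2]
    return C+d*t[:,None]
def tri(c1,p1,c2,p2):
    C1,d1=ray(c1,p1);C2,d2=ray(c2,p2);d1=d1[0];d2=d2[0]
    A=np.c_[d1,-d2];s=np.linalg.lstsq(A,C2-C1,rcond=None)[0]
    a=C1+d1*s[0];b=C2+d2*s[1]
    return (a+b)/2,np.linalg.norm(a-b)
def proj(c,P):
    P=np.atleast_2d(np.array(P,float))
    R,_=cv2.Rodrigues(c["rvec"]); q=P@R.T+c["tvec"]; s=q[:,:2]/q[:,2:]
    s=s*(1+c["k1"]*(s**2).sum(1,keepdims=True))
    return np.c_[s[:,0]*c["fx"]+c["cx"],s[:,1]*c["fy"]+c["cy"]]
def cam(n): return viewer.read_camera(n)
def save(img,name,box=None,k=1):
    i=img[:,:,::-1]
    if box: x0,y0,x1,y1=box; i=i[y0:y1,x0:x1]
    cv2.imwrite("pics/"+name,cv2.resize(i,None,fx=k,fy=k,interpolation=cv2.INTER_CUBIC))
def caps(c,hue="red",mn=60):
    hsv=cv2.cvtColor(c["image"],cv2.COLOR_RGB2HSV)
    if hue=="red": m=((hsv[...,0]<6)|(hsv[...,0]>174))&(hsv[...,1]>150)&(hsv[...,2]>60)
    else: m=(hsv[...,0]>50)&(hsv[...,0]<80)&(hsv[...,1]>120)
    n,l,st,ce=cv2.connectedComponentsWithStats(m.astype(np.uint8))
    return [(ce[i].round(1),st[i,4]) for i in range(1,n) if st[i,4]>=mn]
E
python3 - <<'E'
from h import *
a=cam("scene");b=cam("side")
save(a["image"],"s1.png",(190,130,450,330),3)
save(b["image"],"d1.png",(230,120,490,320),3)
for n,c in(("scene",a),("side",b)):
  for h in("red","green"):
    print(n,h,[(tuple(p),int(s),onz(c,p,43)[0].round(0)) for p,s in caps(c,h)])
E
```

```text
scene red [((np.float64(199.5), np.float64(54.6)), 102, array([ 100., -813.,   43.])), ((np.float64(206.0), np.float64(52.0)), 81, array([  72., -804.,   43.])), ((np.float64(212.3), np.float64(49.5)), 70, array([  46., -794.,   43.])), ((np.float64(186.4), np.float64(53.2)), 79, array([ 120., -865.,   43.])), ((np.float64(219.3), np.float64(53.0)), 73, array([  49., -754.,   43.])), ((np.float64(233.1), np.float64(58.5)), 83, array([  49., -683.,   43.])), ((np.float64(170.1), np.float64(96.0)), 74, array([ 349., -727.,   43.])), ((np.float64(155.5), np.float64(105.5)), 183, array([ 415., -733.,   43.])), ((np.float64(533.3), np.float64(218.5)), 274, array([177., 528.,  43.])), ((np.float64(545.5), np.float64(223.7)), 283, array([176., 564.,  43.])), ((np.float64(557.9), np.float64(229.2)), 287, array([175., 600.,  43.])), ((np.float64(570.3), np.float64(234.9)), 287, array([175., 636.,  43.])), ((np.float64(582.7), np.float64(241.3)), 293, array([178., 672.,  43.])), ((np.float64(595.5), np.float64(246.8)), 296, array([176., 708.,  43.])), ((np.float64(401.0), np.float64(235.7)), 2
[... 546 characters left out ...]
ay([296., 908.,  43.])), ((np.float64(237.2), np.float64(73.3)), 133, array([179., 905.,  43.])), ((np.float64(246.4), np.float64(73.0)), 136, array([218., 905.,  43.])), ((np.float64(273.8), np.float64(72.4)), 128, array([335., 904.,  43.])), ((np.float64(94.2), np.float64(89.4)), 93, array([-381.,  794.,   43.])), ((np.float64(80.9), np.float64(87.9)), 71, array([-440.,  810.,   43.])), ((np.float64(86.9), np.float64(90.5)), 100, array([-407.,  786.,   43.])), ((np.float64(383.4), np.float64(154.2)), 191, array([717., 305.,  43.])), ((np.float64(345.7), np.float64(171.5)), 123, array([590., 225.,  43.]))]
side green [((np.float64(263.1), np.float64(173.7)), 390, array([339., 227.,  43.]))]
```

View pics/s1.png

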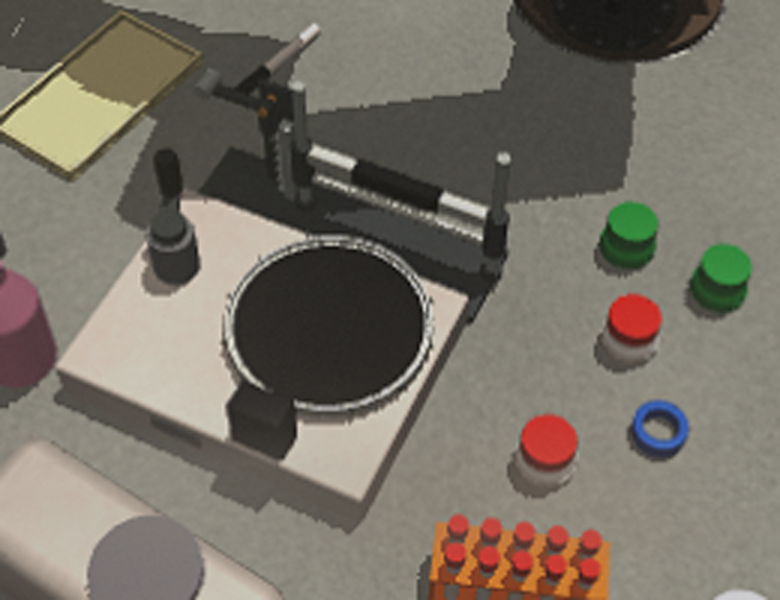

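View pics/d1.png

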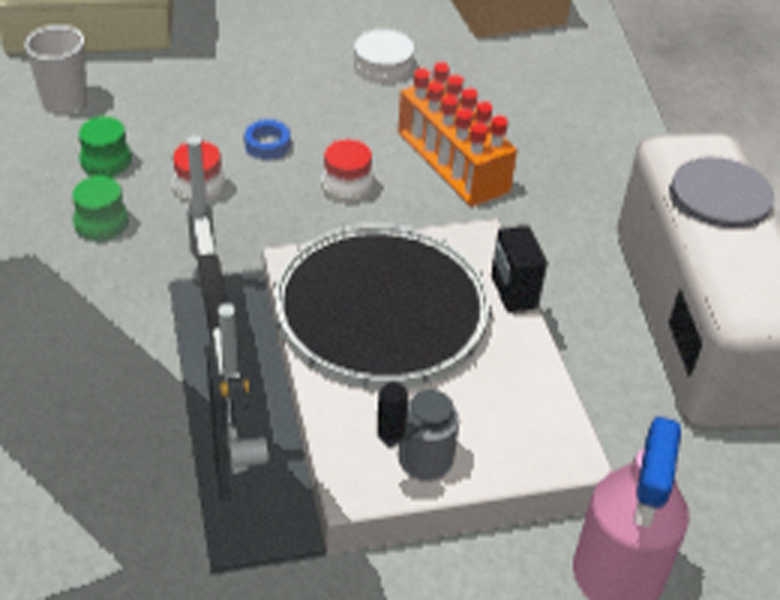

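```bash
python3 - <<'E'
from h import *
a=cam("scene");b=cam("side")
S=lambda x,y:(190+x/3,130+y/3)
D=lambda x,y:(230+x/3,120+y/3)
loc=np.array([[-90,-205],[140,-205],[140,100],[-90,100]],float)
def fit(L,W):
    lc,wc=L.mean(0),W.mean(0);H=(L-lc).T@(W-wc)
    th=np.arctan2(H[0,1]-H[1,0],H[0,0]+H[1,1]);R=np.array([[np.cos(th),-np.sin(th)],[np.sin(th),np.cos(th)]])
    t=wc-R@lc; return th,t,np.linalg.norm((L@R.T+t)-W,axis=1)
W=onz(a,[S(180,198),S(62,368),S(362,502),S(468,290)],45)[:,:2];print(W.round(0));print(fit(loc,W))
W2=onz(b,[D(328,522),D(608,487),D(497,222),D(264,250)],45)[:,:2];print(W2.round(0));print(fit(loc,W2))
p1,e1=tri(a,S(300,85),b,D(226,309));p2,e2=tri(a,S(503,156),b,D(195,141));print("posts R,L",p1,e1,p2,e2)
print("tape/out: ")
# disc
for n,c,box in(("scene",a,S(330,322)),("side",b,D(383,303))):
    g=cv2.cvtColor(c["image"],cv2.COLOR_RGB2GRAY)
    m=(g<70).astype(np.uint8);m=cv2.morphologyEx(m,cv2.MORPH_OPEN,np.ones((9,9)))
    nn,l,st,ce=cv2.connectedComponentsWithStats(m);i=l[int(box[1]),int(box[0])]
    cs,_=cv2.findContours((l==i).astype(np.uint8),0,1);cc=max(cs,key=len)
    pts=onz(c,cc[:,0],58)[:,:2];(x,y),r=cv2.minEnclosingCircle(pts.astype(np.float32));print(n,st[i],x,y,r)
    A=np.c_[2*pts,np.ones(len(pts))];s=np.linalg.lstsq(A,(pts**2).sum(1),rcond=None)[0];print(s[:2],np.sqrt(s[2]+s[0]**2+s[1]**2))
E
```

```text
[[ 555. -197.]
 [ 765. -165.]
 [ 727.  129.]
 [ 496.   93.]]
(np.float64(0.16084417024005745), array([602.70798203,  12.6794356 ]), array([11.12324632,  9.07037888,  5.61310959,  4.69558953]))
[[ 541. -207.]
 [ 757. -186.]
 [ 723.  115.]
 [ 501.   88.]]
(np.float64(0.11795685529956823), array([599.7477523 ,   1.54068139]), array([8.59516213, 5.89645903, 4.33462273, 3.92593721]))
posts R,L [ 469.80446296 -108.78039426  177.59299657] 2.621430736607979 [444.10857994  87.08759134 178.48251055] 3.5940421979106842
tape/out: 
scene [ 267  212   64   69 3002] 629.4595947265625 9.309013366699219 112.71454620361328
[620.31063608   9.91315764] 90.54715298069164
side [ 325  199   64   45 2319] 600.5072021484375 7.214762210845947 83.91545867919922
[600.49788916   7.12676788] 81.69882557191856
```

```bash
cat >> h.py <<'E'
from scipy.spatial.transform import Rotation as Ro
def go(x,y,z,yaw):
    """grasp point target -> tool increments"""
    s=env.state();R=Ro.from_euler("xyz",s["tcp_rot"]);T=Ro.from_euler("xyz",[np.pi,0,yaw])
    tcp=np.array([x,y,z+171.0]);d=R.inv().apply(tcp-s["eef_pos"]);r=(R.inv()*T).as_rotvec()/np.radians(6)
    n=max(np.linalg.norm(d)/41.7,np.linalg.norm(r)*6/7.16)
    print("go",dict(zip(["dx","dy","dz"],d.round(1))),dict(zip(["rx","ry","rz"],r.round(2))),"rows",round(n,1))
def st():
    s=env.state();R=Ro.from_euler("xyz",s["tcp_rot"]);g=s["eef_pos"]+R.apply([0,0,171])
    print("t",round(s["t"],2),"grasp",g.round(1),"rot",s["tcp_rot"].round(3),"F",s["ft_force"].round(1),"op",round(s["opening"],3),"j",s["joints"].round(2))
E
python3 - <<'E'
from h import *
a=cam("scene");b=cam("side");w=cam("wrist")
S=lambda x,y:(190+x/3,130+y/3)
C,_=ray(w,(320,200));s=env.state();R=Ro.from_euler("xyz",s["tcp_rot"])
Rw,_=cv2.Rodrigues(w["rvec"]);print("cam in tool",R.inv().apply(C-s["eef_pos"]),"axes in tool",(R.inv().as_matrix()@Rw.T).round(2))
print("tray",onz(a,[S(122,12),S(203,55),S(70,178),S(0,130)],16).round(0))
print("tape",onz(a,(410,272),9),"rack",onz(a,(363,322),60),"dish",onz(a,(438,341),25),"beaker",onz(a,(479,215),70),"box",onz(a,(166,200),50),"spray",onz(a,(193,245),60))
print("bar",tri(a,S(208,83),b,(230+250/3,120+453/3)))
print("crank grip top",tri(a,S(166,153),b,(230+393/3,120+387/3)))
print("crank hub",tri(a,S(172,215),b,(230+434/3,120+402/3)))
print("rail grip",tri(a,S(399,185),b,(230+212/3,120+275/3)))
st()
go(500,180,330,1.57)
E
```

```text
cam in tool [74.53139114  0.3128391  19.46452698] axes in tool [[ 0.   -0.96 -0.26]
 [ 1.    0.    0.  ]
 [-0.   -0.26  0.96]]
tray [[ 363. -436.   16.]
 [ 367. -318.   16.]
 [ 579. -324.   16.]
 [ 570. -429.   16.]]
tape [[506.59101694 300.66293637   9.        ]] rack [[719.04486281 271.49712198  60.        ]] dish [[649.47544248 442.06789916  25.        ]] beaker [[275.74248063 390.73511844  70.        ]] box [[ 703.49247297 -389.6287641    50.        ]] spray [[ 778.37103795 -211.68092836   60.        ]]
bar (array([ 484.17988121, -207.54715795,  136.4795517 ]), np.float64(2.64659523835316))
crank grip top (array([ 586.88455227, -171.99060922,  158.13970235]), np.float64(1.084616818015728))
crank hub (array([ 618.78155247, -150.4805133 ,  115.18208346]), np.float64(8.439268765554026))
rail grip (array([460.08309112,  -2.51450476, 101.76830365]), np.float64(8.607189947376783))
t 0.5 grasp [ 273.5 -562.   233.7] rot [ 3.142 -0.     0.453] F [ 0.3 -0.1 -1. ] op 1.002 j [-1.22  0.49  1.56  0.    1.09 -0.11]
go {'dx': np.float64(528.3), 'dy': np.float64(-568.1), 'dz': np.float64(-96.3)} {'rx': np.float64(0.0), 'ry': np.float64(0.0), 'rz': np.float64(-10.67)} rows 18.7
```

>>> play_rows:
  increments:
    - {"dx":264,"dy":-284,"dz":-48,"rz":-5.3}
    - {"dx":264,"dy":-284,"dz":-48,"rz":-5.3}
    - {"dx":264,"dy":-284,"dz":-48,"rz":-5.3}
    - {"dx":264,"dy":-284,"dz":-48,"rz":-5.3}
    - {"dx":264,"dy":-284,"dz":-48,"rz":-5.3}
    - {"dx":264,"dy":-284,"dz":-48,"rz":-5.3}
    - {"dx":264,"dy":-284,"dz":-48,"rz":-5.3}
    - {"dx":264,"dy":-284,"dz":-48,"rz":-5.3}
  fingers: 1

```text
invalid input
```

```bash
python3 -c "
from h import *
st();go(500,160,330,1.57)"
```

```text
t 0.5 grasp [ 273.5 -562.   233.7] rot [ 3.142 -0.     0.453] F [ 0.3 -0.1 -1. ] op 1.002 j [-1.22  0.49  1.56  0.    1.09 -0.11]
go {'dx': np.float64(519.6), 'dy': np.float64(-550.1), 'dz': np.float64(-96.3)} {'rx': np.float64(0.0), 'ry': np.float64(0.0), 'rz': np.float64(-10.67)} rows 18.3
```

>>> play_rows:
  increments:
    - {"dx":25,"dy":-28,"dz":-10,"rx":0,"ry":0,"rz":-0.5}
    - {"dx":50,"dy":-56,"dz":-20,"rx":0,"ry":0,"rz":-1}
    - {"dx":75,"dy":-84,"dz":-30,"rx":0,"ry":0,"rz":-1.5}
    - {"dx":100,"dy":-112,"dz":-40,"rx":0,"ry":0,"rz":-2}
    - {"dx":125,"dy":-140,"dz":-50,"rx":0,"ry":0,"rz":-2.5}
    - {"dx":150,"dy":-168,"dz":-60,"rx":0,"ry":0,"rz":-3}
    - {"dx":175,"dy":-196,"dz":-70,"rx":0,"ry":0,"rz":-3.5}
    - {"dx":200,"dy":-220,"dz":-80,"rx":0,"ry":0,"rz":-4}
  fingers: 1

```text
t: 1.17
eef_pos: [356.8, -274.6, 485.4]
tcp_rot: [3.141, 0.0, 0.874]
ft_force: [2.1, -0.8, -0.2]
opening: 1.0
```

```bash
python3 -c "
from h import *
st();go(500,160,330,1.57)"
```

```text
t 1.17 grasp [ 356.9 -274.6  314.4] rot [3.141 0.    0.874] F [ 2.1 -0.8 -0.2] op 1.0 j [-0.8   0.15  1.85  0.    1.14 -0.11]
go {'dx': np.float64(425.2), 'dy': np.float64(-169.1), 'dz': np.float64(-15.7)} {'rx': np.float64(0.0), 'ry': np.float64(0.0), 'rz': np.float64(-6.65)} rows 11.0
```

>>> play_rows:
  increments:
    - {"dx":280,"dy":-110,"dz":-10,"rz":-4.5}
    - {"dx":280,"dy":-110,"dz":-10,"rz":-4.5}
    - {"dx":280,"dy":-110,"dz":-10,"rz":-4.5}
    - {"dx":280,"dy":-110,"dz":-10,"rz":-4.5}
    - {"dx":280,"dy":-110,"dz":-10,"rz":-4.5}
    - {"dx":280,"dy":-110,"dz":-10,"rz":-4.5}
    - {"dx":425,"dy":-169,"dz":-16,"rz":-6.65}
    - {"dx":425,"dy":-169,"dz":-16,"rz":-6.65}

```text
invalid input
```

>>> play_rows:
  increments:
    - {"dx":40,"dy":-16,"dz":-2,"rz":-0.7}
    - {"dx":75,"dy":-30,"dz":-4,"rz":-1.4}
    - {"dx":110,"dy":-44,"dz":-6,"rz":-2}
    - {"dx":150,"dy":-60,"dz":-8,"rz":-2.7}
    - {"dx":190,"dy":-74,"dz":-10,"rz":-3.4}
    - {"dx":225,"dy":-90,"dz":-10,"rz":-4}
    - {"dx":260,"dy":-104,"dz":-10,"rz":-4.7}
    - {"dx":300,"dy":-119,"dz":-12,"rz":-5.3}

```text
invalid input
```

>>> play_rows:
  increments:
    - {"dx":280,"dy":-110,"dz":-10,"rx":0,"ry":0,"rz":-4.5}
    - {"dx":280,"dy":-110,"dz":-10,"rx":0,"ry":0,"rz":-4.5}
    - {"dx":280,"dy":-110,"dz":-10,"rx":0,"ry":0,"rz":-4.5}
    - {"dx":280,"dy":-110,"dz":-10,"rx":0,"ry":0,"rz":-4.5}
    - {"dx":280,"dy":-110,"dz":-10,"rx":0,"ry":0,"rz":-4.5}
    - {"dx":280,"dy":-110,"dz":-10,"rx":0,"ry":0,"rz":-4.5}
    - {"dx":425,"dy":-169,"dz":-16,"rx":0,"ry":0,"rz":-6.65}
    - {"dx":425,"dy":-169,"dz":-16,"rx":0,"ry":0,"rz":-6.65}

```text
t: 1.83
eef_pos: [461.1, 42.0, 497.0]
tcp_rot: [3.141, 0.0, 1.576]
ft_force: [0.7, -1.0, -0.4]
opening: 1.001
```

>>> play_rows:
  increments:
    - {"dx":95,"dy":45,"dz":0,"rx":0,"ry":0,"rz":0}
    - {"dx":95,"dy":45,"dz":0,"rx":0,"ry":0,"rz":0}
    - {"dx":95,"dy":45,"dz":0,"rx":0,"ry":0,"rz":0}
    - {"dx":95,"dy":45,"dz":0,"rx":0,"ry":0,"rz":0}

```text
t: 2.17
eef_pos: [506.7, 140.7, 496.6]
tcp_rot: [3.14, -0.0, 1.58]
ft_force: [-0.3, 0.1, -0.6]
opening: 1.0
```

```bash
python3 -c "
from h import *
st();w=cam('wrist');save(w['image'],'w1.png')
for h in('red','green'):
  for p,s in caps(w,h,150): print(h,p,s,onz(w,p,42)[0].round(1))"
```

```text
t 2.17 grasp [506.9 140.8 325.6] rot [ 3.14 -0.    1.58] F [-0.3  0.1 -0.6] op 1.0 j [0.15 0.26 1.67 0.   1.21 0.14]
red [472.8  30.8] 397 [701.  319.1  42. ]
red [479.4  52.6] 378 [713.3 293.3  42. ]
red [485.8  73.6] 357 [725.7 267.7  42. ]
red [270.1  99.6] 981 [436.1 231.6  42. ]
red [491.9  93.9] 341 [737.9 242.   42. ]
red [382.6 104.5] 976 [590.1 226.8  42. ]
red [497.9 113.4] 327 [750.3 216.6  42. ]
green [198.7  64. ] 1513 [343.1 275.7  42. ]
green [206.9 135.5] 1246 [345.6 182.5  42. ]
```

View pics/w1.png

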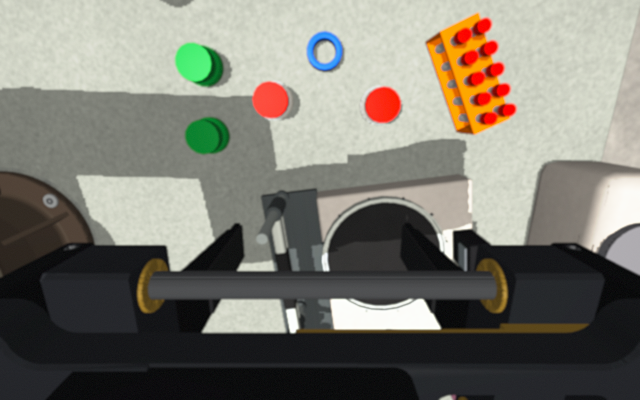

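```bash
python3 -c "
from h import *
go(590,227,110,1.57);go(590,227,27,1.57)"
```

```text
go {'dx': np.float64(87.3), 'dy': np.float64(84.7), 'dz': np.float64(215.6)} {'rx': np.float64(0.0), 'ry': np.float64(0.0), 'rz': np.float64(0.09)} rows 5.9
go {'dx': np.float64(87.3), 'dy': np.float64(84.6), 'dz': np.float64(298.6)} {'rx': np.float64(0.0), 'ry': np.float64(0.0), 'rz': np.float64(0.09)} rows 7.7
```

>>> play_rows:
  increments:
    - {"dx":87,"dy":84.5,"dz":200,"rx":0,"ry":0,"rz":0.1}
    - {"dx":87,"dy":84.5,"dz":200,"rx":0,"ry":0,"rz":0.1}
    - {"dx":87,"dy":84.5,"dz":200,"rx":0,"ry":0,"rz":0.1}
    - {"dx":87,"dy":84.5,"dz":200,"rx":0,"ry":0,"rz":0.1}
    - {"dx":87,"dy":84.5,"dz":200,"rx":0,"ry":0,"rz":0.1}
    - {"dx":87,"dy":84.5,"dz":200,"rx":0,"ry":0,"rz":0.1}
    - {"dx":87,"dy":84.5,"dz":215,"rx":0,"ry":0,"rz":0.1}
  fingers: 0.85

```text
t: 2.8
eef_pos: [590.7, 226.9, 278.5]
tcp_rot: [-3.14, 0.001, 1.569]
ft_force: [-0.3, 0.6, -0.8]
opening: 0.848
```

```bash
python3 -c "
from h import *
st();w=cam('wrist');save(w['image'],'w2.png')
for p,s in caps(w,'red',150): print(p,s,onz(w,p,43)[0].round(1))
go(590,227,27,1.57)"
```

```text
t 2.8 grasp [590.4 226.8 107.5] rot [-3.140e+00  1.000e-03  1.569e+00] F [-0.3  0.6 -0.8] op 0.848 j [ 0.26  0.64  1.66 -0.    0.84  0.26]
[506.4  85.8] 935 [714.2 318.2  43. ]
[465.8 104.8] 832 [688.6 306.   43. ]
[519.5 128.7] 874 [727.8 290.1  43. ]
[479.6 146.8] 753 [701.9 277.6  43. ]
[531.7 168.4] 811 [741.3 262.2  43. ]
[492.7 185.6] 711 [715.3 249.5  43. ]
[119.5 205.7] 3515 [440.1 234.3  43. ]
[321.4 212.6] 3042 [590.3 228.8  43. ]
[543.1 205.8] 776 [754.9 234.1  43. ]
[505.2 221.9] 712 [728.9 221.4  43. ]
[551.1 237.4] 548 [765.9 208.8  43. ]
go {'dx': np.float64(1.0), 'dy': np.float64(0.7), 'dz': np.float64(78.7)} {'rx': np.float64(-0.05), 'ry': np.float64(0.02), 'rz': np.float64(-0.01)} rows 1.9
```

View pics/w2.png

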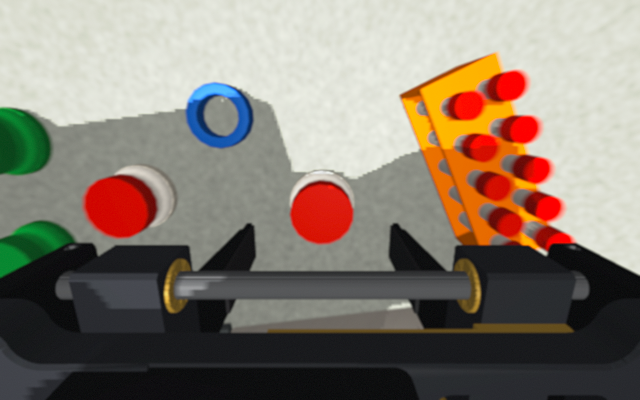

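>>> play_rows:
  increments:
    - {"dx":1,"dy":0,"dz":40,"rx":0,"ry":0,"rz":0}
    - {"dx":1,"dy":0,"dz":80,"rx":0,"ry":0,"rz":0}
    - {"dx":1,"dy":0,"dz":80,"rx":0,"ry":0,"rz":0}
    - {"dx":1,"dy":0,"dz":80,"rx":0,"ry":0,"rz":0}

```text
t: 3.18
eef_pos: [589.2, 226.0, 196.3]
tcp_rot: [-3.134, 0.003, 1.568]
ft_force: [0.8, 0.3, 0.3]
opening: 0.849
```

>>> play_rows:
  increments:
    - {"dx":0,"dy":0,"dz":0,"rx":0,"ry":0,"rz":0}
    - {"dx":0,"dy":0,"dz":0,"rx":0,"ry":0,"rz":0}
    - {"dx":0,"dy":0,"dz":0,"rx":0,"ry":0,"rz":0}
    - {"dx":0,"dy":0,"dz":0,"rx":0,"ry":0,"rz":0}
    - {"dx":0,"dy":0,"dz":0,"rx":0,"ry":0,"rz":0}
    - {"dx":0,"dy":0,"dz":0,"rx":0,"ry":0,"rz":0}
  fingers: 0.4

```text
t: 3.68
eef_pos: [589.4, 226.0, 197.4]
tcp_rot: [-3.135, 0.002, 1.568]
ft_force: [-1.4, -1.6, 6.8]
opening: 0.551
```

```bash
python3 -c "
from h import *
st();go(595,68,160,1.57)"
```

```text
t 3.68 grasp [588.2 225.6  26.4] rot [-3.135e+00  2.000e-03  1.568e+00] F [-1.4 -1.6  6.8] op 0.551 j [ 0.26  0.75  1.7  -0.    0.69  0.27]
go {'dx': np.float64(-158.4), 'dy': np.float64(5.2), 'dz': np.float64(-133.2)} {'rx': np.float64(-0.06), 'ry': np.float64(0.02), 'rz': np.float64(-0.02)} rows 5.0
```

>>> play_rows:
  increments:
    - {"dx":0,"dy":0,"dz":-40,"rx":0,"ry":0,"rz":0}
    - {"dx":0,"dy":0,"dz":-80,"rx":-0.06,"ry":0,"rz":0}
    - {"dx":0,"dy":0,"dz":-110,"rx":-0.06,"ry":0,"rz":0}
    - {"dx":-40,"dy":2,"dz":-120,"rx":-0.06,"ry":0,"rz":0}
    - {"dx":-80,"dy":4,"dz":-120,"rx":-0.06,"ry":0,"rz":0}
    - {"dx":-120,"dy":5,"dz":-120,"rx":-0.06,"ry":0,"rz":0}
    - {"dx":-158,"dy":5,"dz":-120,"rx":-0.06,"ry":0,"rz":0}
    - {"dx":-165,"dy":5,"dz":-120,"rx":-0.06,"ry":0,"rz":0}
  fingers: 0.3

```text
t: 4.35
eef_pos: [594.5, 56.8, 318.2]
tcp_rot: [-3.141, 0.003, 1.565]
ft_force: [0.2, -0.1, -0.6]
opening: 0.553
```

```bash
python3 -c "
from h import *
st();w=cam('wrist');save(w['image'],'w3.png');a=cam('scene');save(a['image'],'s3.png',(230,130,450,330),3)
go(594,60,87,1.57)"
```

```text
t 4.35 grasp [594.5  56.3 147.2] rot [-3.141e+00  3.000e-03  1.565e+00] F [ 0.2 -0.1 -0.6] op 0.553 j [-0.01  0.55  1.72 -0.    0.87 -0.01]
go {'dx': np.float64(0.5), 'dy': np.float64(-0.7), 'dz': np.float64(60.0)} {'rx': np.float64(-0.0), 'ry': np.float64(0.02), 'rz': np.float64(-0.05)} rows 1.4
```

View pics/w3.png

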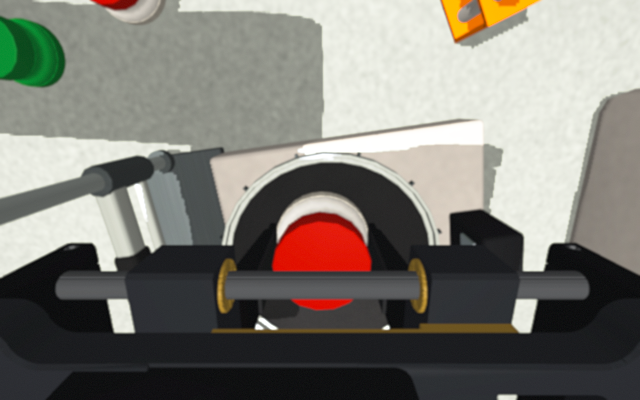

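View pics/s3.png

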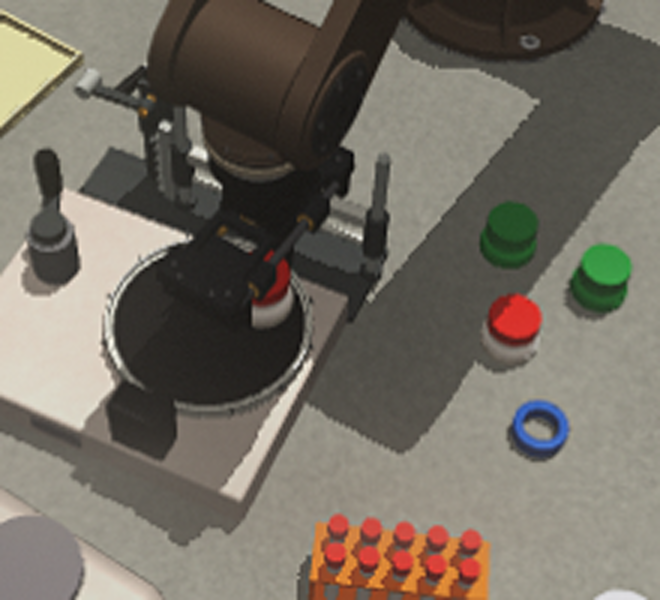

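>>> play_rows:
  increments:
    - {"dx":0.5,"dy":-0.7,"dz":25,"rx":0,"ry":0,"rz":0}
    - {"dx":0.5,"dy":-0.7,"dz":45,"rx":0,"ry":0,"rz":0}
    - {"dx":0.5,"dy":-0.7,"dz":56,"rx":0,"ry":0,"rz":0}
    - {"dx":0.5,"dy":-0.7,"dz":61.5,"rx":0,"ry":0,"rz":0}
    - {"dx":0.5,"dy":-0.7,"dz":61.5,"rx":0,"ry":0,"rz":0}
    - {"dx":0.5,"dy":-0.7,"dz":61.5,"rx":0,"ry":0,"rz":0}

```text
t: 4.95
eef_pos: [594.2, 60.9, 256.9]
tcp_rot: [3.141, 0.002, 1.566]
ft_force: [0.3, -0.4, -0.3]
opening: 0.556
```

```bash
python3 -c "
from h import *
st()"
```

```text
t 4.95 grasp [594.2  60.5  85.9] rot [3.141e+00 2.000e-03 1.566e+00] F [ 0.3 -0.4 -0.3] op 0.556 j [-0.01  0.63  1.76 -0.    0.74 -0.  ]
```

>>> play_rows:
  increments:
    - {"dx":0,"dy":0,"dz":1.2,"rx":0,"ry":0,"rz":0}
    - {"dx":0,"dy":0,"dz":1.2,"rx":0,"ry":0,"rz":0}

```text
t: 5.12
eef_pos: [594.3, 61.3, 256.1]
tcp_rot: [3.141, 0.002, 1.567]
ft_force: [0.1, 0.1, -0.4]
opening: 0.552
```

>>> play_rows:
  increments:
    - {"dx":0,"dy":0,"dz":0,"rx":0,"ry":0,"rz":0}
    - {"dx":0,"dy":0,"dz":0,"rx":0,"ry":0,"rz":0}
    - {"dx":0,"dy":0,"dz":0,"rx":0,"ry":0,"rz":0}
    - {"dx":0,"dy":0,"dz":0,"rx":0,"ry":0,"rz":0}
    - {"dx":0,"dy":0,"dz":-20,"rx":0,"ry":0,"rz":0}
    - {"dx":0,"dy":0,"dz":-60,"rx":0,"ry":0,"rz":0}
    - {"dx":0,"dy":0,"dz":-100,"rx":0,"ry":0,"rz":0}
    - {"dx":0,"dy":0,"dz":-140,"rx":0,"ry":0,"rz":0}
  fingers: 0.8

```text
t: 5.78
eef_pos: [593.9, 61.6, 397.7]
tcp_rot: [-3.142, 0.002, 1.566]
ft_force: [1.2, 0.9, -0.1]
opening: 0.797
```

```bash
python3 -c "
from h import *
st();w=cam('wrist');save(w['image'],'w4.png')
for p,s in caps(w,'red',350): print(p,s,onz(w,p,102)[0].round(1),onz(w,p,43)[0].round(1))
go(438,233,150,1.57);go(438,233,100,1.57)"
```

```text
t 5.78 grasp [593.9  61.2 226.7] rot [-3.142e+00  2.000e-03  1.566e+00] F [ 1.2  0.9 -0.1] op 0.797 j [-0.01  0.46  1.64 -0.    1.05 -0.  ]
[159.9  15.7] 1545 [463.9 211.1 102. ] [435.9 227.2  43. ]
[477.9  14.1] 705 [720.9 211.5 102. ] [747.9 227.6  43. ]
[322.6 194.6] 2202 [595.1  60.8 102. ] [595.2  44.7  43. ]
go {'dx': np.float64(170.8), 'dy': np.float64(-158.2), 'dz': np.float64(82.7)} {'rx': np.float64(0.11), 'ry': np.float64(0.02), 'rz': np.float64(-0.03)} rows 5.9
go {'dx': np.float64(170.9), 'dy': np.float64(-158.8), 'dz': np.float64(132.7)} {'rx': np.float64(0.11), 'ry': np.float64(0.02), 'rz': np.float64(-0.03)} rows 6.4
```

View pics/w4.png

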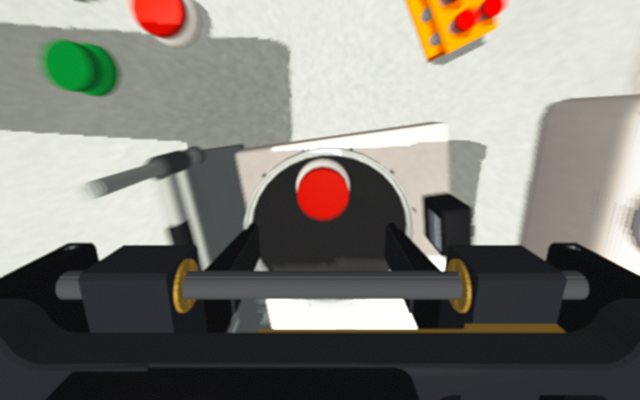

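>>> play_rows:
  increments:
    - {"dx":171,"dy":-158,"dz":60,"rx":0.1,"ry":0,"rz":0}
    - {"dx":171,"dy":-158,"dz":60,"rx":0.1,"ry":0,"rz":0}
    - {"dx":171,"dy":-158,"dz":60,"rx":0.1,"ry":0,"rz":0}
    - {"dx":171,"dy":-158,"dz":60,"rx":0.1,"ry":0,"rz":0}
    - {"dx":171,"dy":-158,"dz":80,"rx":0.1,"ry":0,"rz":0}
    - {"dx":171,"dy":-158,"dz":120,"rx":0.1,"ry":0,"rz":0}
    - {"dx":171,"dy":-158,"dz":133,"rx":0.1,"ry":0,"rz":0}
    - {"dx":171,"dy":-158,"dz":133,"rx":0.1,"ry":0,"rz":0}
  fingers: 0.85

```text
t: 6.5
eef_pos: [436.4, 234.0, 266.5]
tcp_rot: [-3.135, 0.005, 1.569]
ft_force: [-0.3, -0.5, -0.6]
opening: 0.845
```

```bash
python3 -c "
from h import *
st();w=cam('wrist');save(w['image'],'w5.png')
for p,s in caps(w,'red',350): print(p,s,onz(w,p,44)[0].round(1))
go(438,233,27,1.57)"
```

```text
t 6.5 grasp [435.3 233.2  95.5] rot [-3.135  0.005  1.569] F [-0.3 -0.5 -0.6] op 0.845 j [ 0.36  0.51  2.01 -0.    0.63  0.36]
[324.1 220.4] 3445 [437.  233.5  44. ]
go {'dx': np.float64(-0.2), 'dy': np.float64(0.2), 'dz': np.float64(71.0)} {'rx': np.float64(-0.04), 'ry': np.float64(0.04), 'rz': np.float64(-0.01)} rows 1.7
```

View pics/w5.png

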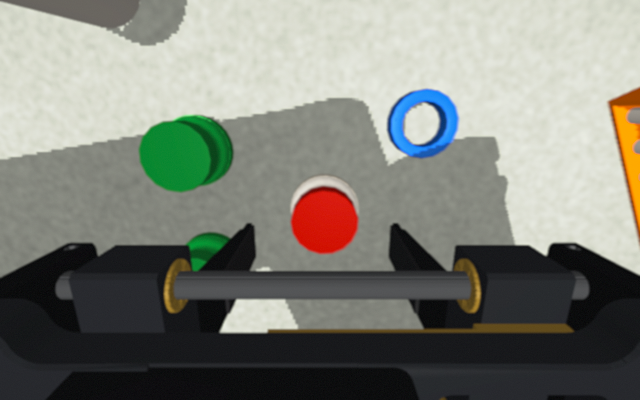

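>>> play_rows:
  increments:
    - {"dx":1,"dy":-0.5,"dz":35,"rx":0,"ry":0,"rz":0}
    - {"dx":1,"dy":-0.5,"dz":71,"rx":0,"ry":0,"rz":0}
    - {"dx":1,"dy":-0.5,"dz":71,"rx":0,"ry":0,"rz":0}
    - {"dx":1,"dy":-0.5,"dz":71,"rx":0,"ry":0,"rz":0}

```text
t: 6.88
eef_pos: [438.3, 233.7, 198.6]
tcp_rot: [-3.136, 0.005, 1.567]
ft_force: [-0.6, 0.3, 0.2]
opening: 0.851
```

>>> play_rows:
  increments:
    - {"dx":0,"dy":0,"dz":0,"rx":0,"ry":0,"rz":0}
    - {"dx":0,"dy":0,"dz":0,"rx":0,"ry":0,"rz":0}
    - {"dx":0,"dy":0,"dz":0,"rx":0,"ry":0,"rz":0}
    - {"dx":0,"dy":0,"dz":0,"rx":0,"ry":0,"rz":0}
    - {"dx":0,"dy":0,"dz":0,"rx":0,"ry":0,"rz":0}
    - {"dx":0,"dy":0,"dz":0,"rx":0,"ry":0,"rz":0}
  fingers: 0.3

```text
t: 7.38
eef_pos: [438.4, 233.7, 199.6]
tcp_rot: [-3.137, 0.004, 1.568]
ft_force: [-0.3, -1.3, 11.3]
opening: 0.551
```

```bash
python3 -c "
from h import *
st();go(607,-49,190,1.57)"
```

```text
t 7.38 grasp [437.7 233.   28.6] rot [-3.137  0.004  1.568] F [-0.3 -1.3 11.3] op 0.551 j [ 0.36  0.64  2.04 -0.01  0.47  0.37]
go {'dx': np.float64(-282.9), 'dy': np.float64(168.8), 'dz': np.float64(-160.9)} {'rx': np.float64(-0.04), 'ry': np.float64(0.04), 'rz': np.float64(-0.02)} rows 8.8
```

>>> play_rows:
  increments:
    - {"dx":0,"dy":0,"dz":-41,"rx":0,"ry":0,"rz":0}
    - {"dx":0,"dy":0,"dz":-82,"rx":0,"ry":0,"rz":0}
    - {"dx":0,"dy":0,"dz":-120,"rx":0,"ry":0,"rz":0}
    - {"dx":-15,"dy":38,"dz":-140,"rx":0,"ry":0,"rz":0}
    - {"dx":-35,"dy":70,"dz":-141,"rx":0,"ry":0,"rz":0}
    - {"dx":-60,"dy":102,"dz":-141,"rx":0,"ry":0,"rz":0}
    - {"dx":-85,"dy":135,"dz":-141,"rx":0,"ry":0,"rz":0}
    - {"dx":-115,"dy":160,"dz":-141,"rx":0,"ry":0,"rz":0}

```text
t: 8.05
eef_pos: [600.4, 117.9, 340.9]
tcp_rot: [-3.139, 0.004, 1.568]
ft_force: [0.6, 0.9, -0.9]
opening: 0.548
```

```bash
python3 -c "
from h import *
st();go(607,-49,170,1.57)"
```

```text
t 8.05 grasp [599.9 117.2 169.9] rot [-3.139  0.004  1.568] F [ 0.6  0.9 -0.9] op 0.548 j [ 0.09  0.54  1.66 -0.    0.94  0.09]
go {'dx': np.float64(-166.8), 'dy': np.float64(7.0), 'dz': np.float64(0.6)} {'rx': np.float64(-0.03), 'ry': np.float64(0.04), 'rz': np.float64(-0.02)} rows 4.0
```

>>> play_rows:
  increments:
    - {"dx":-40,"dy":7,"dz":0,"rx":0,"ry":0,"rz":0}
    - {"dx":-80,"dy":7,"dz":0,"rx":0,"ry":0,"rz":0}
    - {"dx":-120,"dy":7,"dz":0,"rx":0,"ry":0,"rz":0}
    - {"dx":-155,"dy":7,"dz":0,"rx":0,"ry":0,"rz":0}
    - {"dx":-167,"dy":7,"dz":10,"rx":0,"ry":0,"rz":0}
    - {"dx":-167,"dy":7,"dz":40,"rx":0,"ry":0,"rz":0}
    - {"dx":-167,"dy":7,"dz":60,"rx":0,"ry":0,"rz":0}
    - {"dx":-167,"dy":7,"dz":60,"rx":0,"ry":0,"rz":0}

```text
t: 8.72
eef_pos: [605.9, -49.3, 277.9]
tcp_rot: [-3.133, 0.003, 1.568]
ft_force: [0.5, 1.2, -2.0]
opening: 0.55
```

```bash
python3 -c "
from h import *
st();w=cam('wrist');save(w['image'],'w6.png');a=cam('scene');save(a['image'],'s6.png',(230,130,450,330),3)
go(607,-49,87.5,1.57)"
```

```text
t 8.72 grasp [604.3 -49.8 106.9] rot [-3.133e+00  3.000e-03  1.568e+00] F [ 0.5  1.2 -2. ] op 0.55 j [-0.19  0.62  1.72 -0.01  0.81 -0.18]
go {'dx': np.float64(0.1), 'dy': np.float64(0.2), 'dz': np.float64(22.9)} {'rx': np.float64(-0.04), 'ry': np.float64(0.04), 'rz': np.float64(-0.01)} rows 0.6
```

View pics/w6.png

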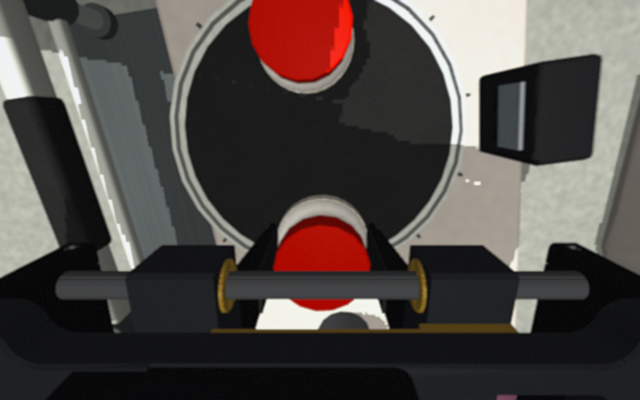

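View pics/s6.png

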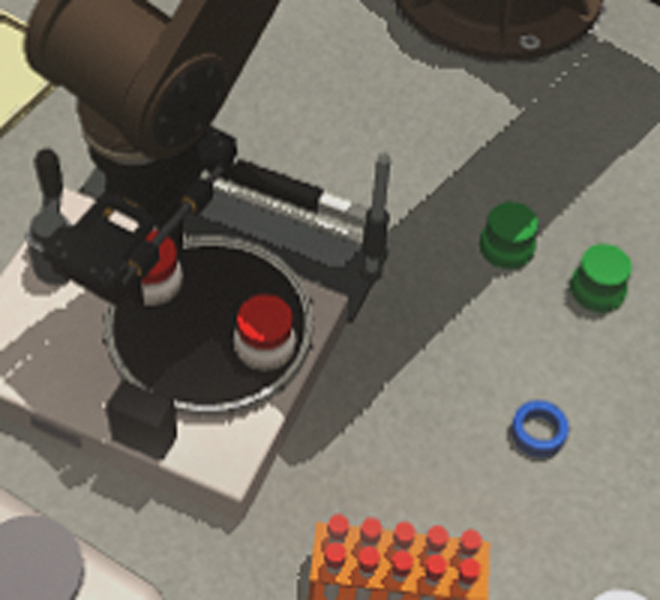

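>>> play_rows:
  increments:
    - {"dx":0,"dy":0,"dz":15,"rx":0,"ry":0,"rz":0}
    - {"dx":0,"dy":0,"dz":22,"rx":0,"ry":0,"rz":0}
    - {"dx":0,"dy":0,"dz":24,"rx":0,"ry":0,"rz":0}
    - {"dx":0,"dy":0,"dz":24,"rx":0,"ry":0,"rz":0}
    - {"dx":0,"dy":0,"dz":24,"rx":0,"ry":0,"rz":0}

```text
t: 9.23
eef_pos: [607.0, -48.9, 258.3]
tcp_rot: [-3.138, 0.004, 1.569]
ft_force: [-0.7, -0.1, -0.7]
opening: 0.548
```

>>> play_rows:
  increments:
    - {"dx":0,"dy":0,"dz":0,"rx":0,"ry":0,"rz":0}
    - {"dx":0,"dy":0,"dz":0,"rx":0,"ry":0,"rz":0}
    - {"dx":0,"dy":0,"dz":0,"rx":0,"ry":0,"rz":0}
    - {"dx":0,"dy":0,"dz":0,"rx":0,"ry":0,"rz":0}
    - {"dx":0,"dy":0,"dz":-20,"rx":0,"ry":0,"rz":0}
    - {"dx":0,"dy":0,"dz":-60,"rx":0,"ry":0,"rz":0}
    - {"dx":0,"dy":0,"dz":-100,"rx":0,"ry":0,"rz":0}
    - {"dx":0,"dy":0,"dz":-140,"rx":0,"ry":0,"rz":0}
  fingers: 0.8

```text
t: 9.9
eef_pos: [607.2, -48.3, 399.9]
tcp_rot: [-3.137, 0.004, 1.569]
ft_force: [1.4, 0.1, -1.0]
opening: 0.799
```

```bash
python3 -c "
from h import *
st();w=cam('wrist');save(w['image'],'w7.png');a=cam('scene');save(a['image'],'s7.png',(230,130,450,330),3)
for p,s in caps(w,'red',350): print(p,s,onz(w,p,102)[0].round(1))
go(460,-200,240,1.57);go(480,-60,260,1.7)"
```

```text
t 9.9 grasp [606.5 -49.  228.9] rot [-3.137  0.004  1.569] F [ 1.4  0.1 -1. ] op 0.799 j [-0.19  0.47  1.6  -0.01  1.07 -0.18]
[307.5  64.4] 2825 [594.3  64.2 102. ]
[322.2 194.9] 1948 [606.7 -50.5 102. ]
go {'dx': np.float64(-152.0), 'dy': np.float64(-147.4), 'dz': np.float64(-6.3)} {'rx': np.float64(0.07), 'ry': np.float64(0.06), 'rz': np.float64(-0.01)} rows 5.1
go {'dx': np.float64(-12.1), 'dy': np.float64(-127.5), 'dz': np.float64(-27.0)} {'rx': np.float64(0.06), 'ry': np.float64(0.06), 'rz': np.float64(-1.25)} rows 3.1
```

View pics/w7.png

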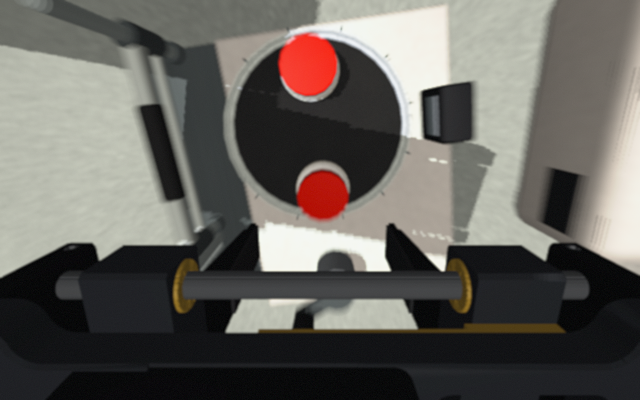

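View pics/s7.png

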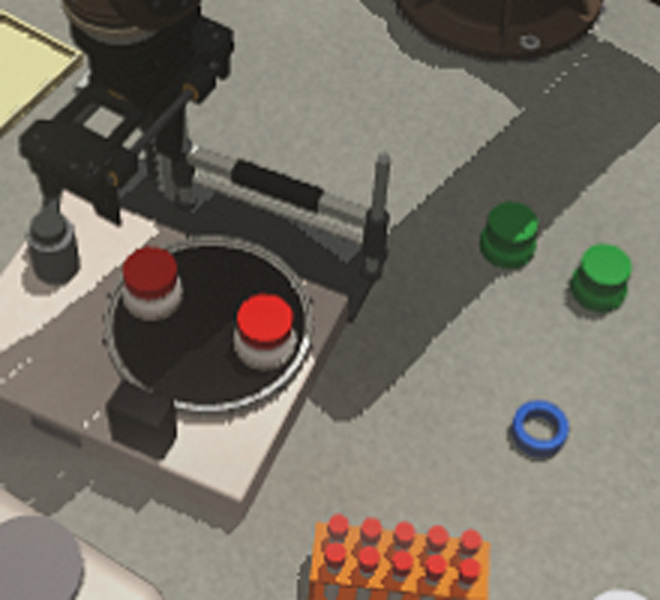

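>>> play_rows:
  increments:
    - {"dx":-12,"dy":-127,"dz":-27,"rx":0,"ry":0,"rz":-1.25}
    - {"dx":-12,"dy":-127,"dz":-27,"rx":0,"ry":0,"rz":-1.25}
    - {"dx":-12,"dy":-127,"dz":-27,"rx":0,"ry":0,"rz":-1.25}
    - {"dx":-12,"dy":-127,"dz":-27,"rx":0,"ry":0,"rz":-1.25}
    - {"dx":-12,"dy":-127,"dz":-27,"rx":0,"ry":0,"rz":-1.25}
    - {"dx":-12,"dy":-127,"dz":-27,"rx":0,"ry":0,"rz":-1.25}
  fingers: 0.6

```text
t: 10.5
eef_pos: [480.8, -60.1, 431.2]
tcp_rot: [3.134, 0.007, 1.699]
ft_force: [0.2, -1.0, -0.1]
opening: 0.604
```

```bash
python3 -c "
from h import *
st();w=cam('wrist');save(w['image'],'w8.png')"
```

```text
t 10.5 grasp [482.2 -61.1 260.2] rot [3.134 0.007 1.699] F [ 0.2 -1.  -0.1] op 0.604 j [-0.26  0.26  1.86 -0.    1.01 -0.39]
```

View pics/w8.png

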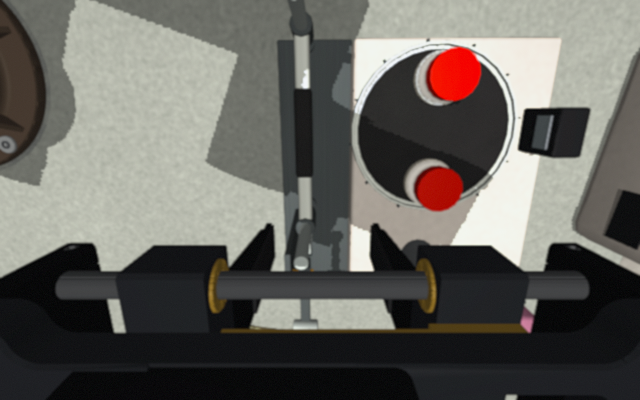

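```bash
python3 -c "
from h import *
w=cam('wrist')
print(onz(w,[(303.5,90),(303.5,176),(303.5,133)],101))
print('hous',onz(w,[(355,39),(560,39),(348,270)],45))
g=cv2.cvtColor(w['image'],cv2.COLOR_RGB2GRAY)
# rim outer circle points
P=onz(w,[(356,125),(514,118),(438,44),(432,210)],63);print('rim',P)
go(458,-8,150,1.7)
"
```

```text
[[454.2932822   30.16166322 101.        ]
 [463.87727604 -53.81386993 101.        ]
 [458.90418034 -10.2406175  101.        ]]
hous [[ 500.81088035   92.8239457    45.        ]
 [ 723.72325599  122.26211261   45.        ]
 [ 536.24379231 -186.27081634   45.        ]]
rim [[514.35532712   3.13673651  63.        ]
 [687.62942996  33.39298497  63.        ]
 [586.11993942  95.60154085  63.        ]
 [621.42766407 -83.76608754  63.        ]]
go {'dx': np.float64(55.3), 'dy': np.float64(-17.3), 'dz': np.float64(109.0)} {'rx': np.float64(0.06), 'ry': np.float64(0.06), 'rz': np.float64(-0.0)} rows 3.0
```

>>> play_rows:
  increments:
    - {"dx":52.5,"dy":-17,"dz":40,"rx":0.06,"ry":0.06,"rz":0}
    - {"dx":52.5,"dy":-17,"dz":70,"rx":0.06,"ry":0.06,"rz":0}
    - {"dx":52.5,"dy":-17,"dz":100,"rx":0.06,"ry":0.06,"rz":0}
    - {"dx":52.5,"dy":-17,"dz":109,"rx":0.06,"ry":0.06,"rz":0}
    - {"dx":52.5,"dy":-17,"dz":109,"rx":0.06,"ry":0.06,"rz":0}
  fingers: 0.5

```text
t: 11.02
eef_pos: [459.5, -10.6, 318.8]
tcp_rot: [-3.136, -0.001, 1.701]
ft_force: [0.8, -1.6, 0.6]
opening: 0.502
```

```bash
python3 -c "
from h import *
st();w=cam('wrist');save(w['image'],'w9.png');b=cam('side');save(b['image'],'d9.png',(230,120,490,320),3);go(459,-10,92,1.695)"
```

```text
t 11.02 grasp [458.5 -10.6 147.8] rot [-3.136e+00 -1.000e-03  1.701e+00] F [ 0.8 -1.6  0.6] op 0.502 j [-0.17  0.38  2.05 -0.    0.71 -0.3 ]
go {'dx': np.float64(1.3), 'dy': np.float64(-0.8), 'dz': np.float64(58.6)} {'rx': np.float64(-0.0), 'ry': np.float64(0.0), 'rz': np.float64(0.05)} rows 1.4
```

View pics/w9.png

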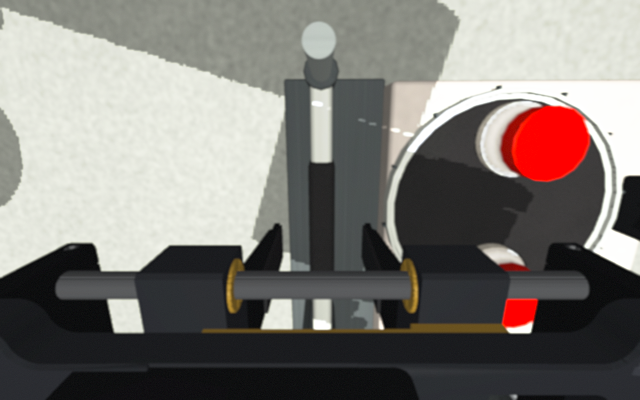

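View pics/d9.png

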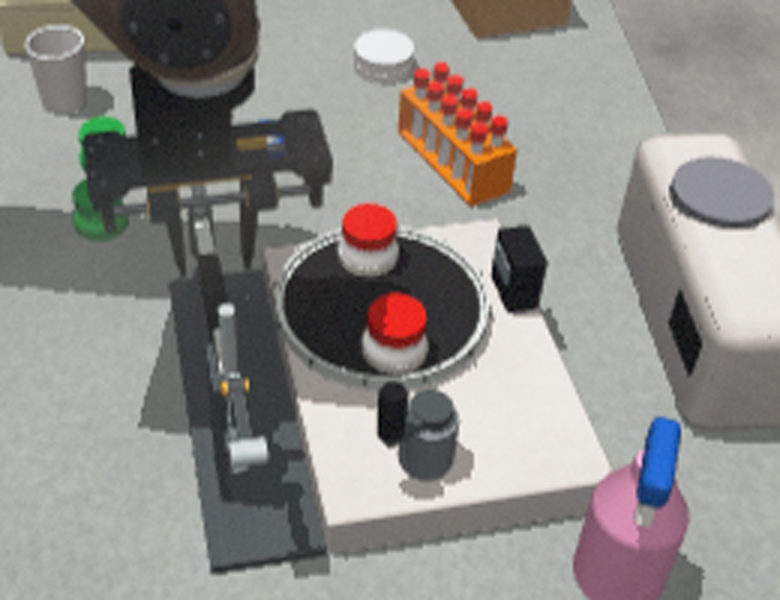

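>>> play_rows:
  increments:
    - {"dx":1,"dy":0,"dz":30,"rx":0,"ry":0,"rz":0.05}
    - {"dx":1,"dy":0,"dz":58.5,"rx":0,"ry":0,"rz":0.05}
    - {"dx":1,"dy":0,"dz":58.5,"rx":0,"ry":0,"rz":0.05}
    - {"dx":1,"dy":0,"dz":58.5,"rx":0,"ry":0,"rz":0.05}

```text
t: 11.45
eef_pos: [460.5, -10.6, 264.0]
tcp_rot: [-3.141, 0.0, 1.694]
ft_force: [0.2, 0.4, 1.0]
opening: 0.501
```

>>> play_rows:
  increments:
    - {"dx":0,"dy":0,"dz":0,"rx":0,"ry":0,"rz":0}
    - {"dx":0,"dy":0,"dz":0,"rx":0,"ry":0,"rz":0}
    - {"dx":0,"dy":0,"dz":0,"rx":0,"ry":0,"rz":0}
    - {"dx":0,"dy":0,"dz":0,"rx":0,"ry":0,"rz":0}
    - {"dx":0,"dy":0,"dz":0,"rx":0,"ry":0,"rz":0}
    - {"dx":0,"dy":0,"dz":0,"rx":0,"ry":0,"rz":0}
  fingers: 0

```text
t: 11.95
eef_pos: [458.8, -10.7, 264.4]
tcp_rot: [-3.135, -0.0, 1.695]
ft_force: [-13.8, -4.4, 14.1]
opening: 0.187
```

```bash
python3 -c "
from h import *
st()"
```

```text
t 11.95 grasp [457.8 -10.7  93.4] rot [-3.135 -0.     1.695] F [-13.8  -4.4  14.1] op 0.187 j [-0.17  0.48  2.1  -0.    0.57 -0.29]
```

>>> play_rows:
  increments:
    - {"dx":0,"dy":0,"dz":-10,"rx":0,"ry":0,"rz":0}
    - {"dx":0,"dy":0,"dz":-20,"rx":0,"ry":0,"rz":0}
    - {"dx":0,"dy":0,"dz":-30,"rx":0,"ry":0,"rz":0}
    - {"dx":0,"dy":0,"dz":-40,"rx":0,"ry":0,"rz":0}
    - {"dx":0,"dy":0,"dz":-50,"rx":0,"ry":0,"rz":0}
    - {"dx":0,"dy":0,"dz":-60,"rx":0,"ry":0,"rz":0}
    - {"dx":0,"dy":0,"dz":-68,"rx":0,"ry":0,"rz":0}
    - {"dx":0,"dy":0,"dz":-68,"rx":0,"ry":0,"rz":0}

```text
t: 12.62
eef_pos: [458.8, -10.6, 333.1]
tcp_rot: [-3.135, -0.0, 1.696]
ft_force: [-2.2, -2.0, -3.6]
opening: 0.188
```

```bash
python3 -c "
from h import *
st();b=cam('side');save(b['image'],'d10.png',(230,120,490,320),3)"
```

```text
t 12.62 grasp [457.6 -10.6 162.1] rot [-3.135 -0.     1.696] F [-2.2 -2.  -3.6] op 0.188 j [-0.17  0.36  2.03 -0.    0.75 -0.29]
```

View pics/d10.png

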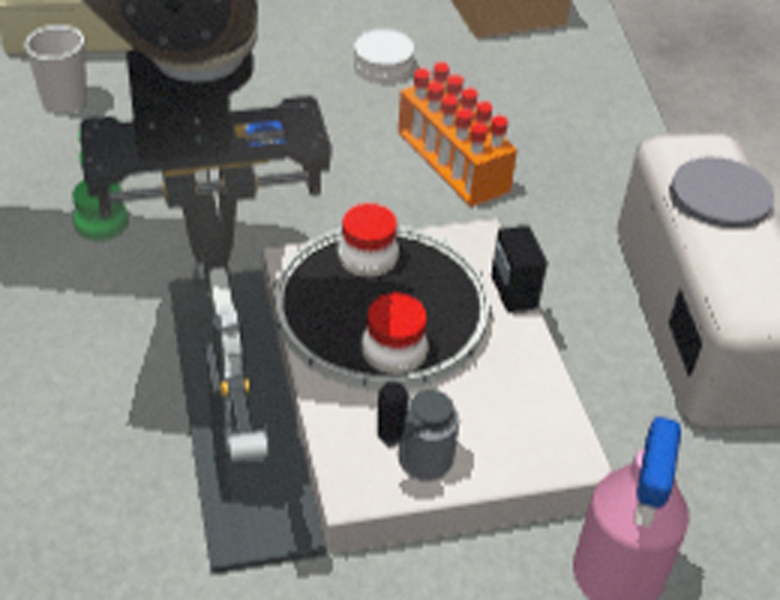

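>>> play_rows:
  increments:
    - {"dx":0,"dy":0,"dz":-6,"rx":0,"ry":0,"rz":0}
    - {"dx":0,"dy":0,"dz":-12,"rx":0,"ry":0,"rz":0}
    - {"dx":0,"dy":0,"dz":-12,"rx":0,"ry":0,"rz":0}
    - {"dx":0,"dy":0,"dz":-12,"rx":0,"ry":0,"rz":0}

```text
t: 13.0
eef_pos: [458.8, -10.5, 345.1]
tcp_rot: [-3.135, -0.0, 1.696]
ft_force: [-1.5, 0.8, -4.4]
opening: 0.183
```

>>> play_rows:
  increments:
    - {"dx":0,"dy":0,"dz":-1.5,"rx":0,"ry":0,"rz":0}
    - {"dx":0,"dy":0,"dz":-1.5,"rx":0,"ry":0,"rz":0}

```text
t: 13.17
eef_pos: [458.8, -10.5, 346.7]
tcp_rot: [-3.135, -0.0, 1.696]
ft_force: [-1.4, -1.1, -4.1]
opening: 0.19
```

>>> play_rows:
  increments:
    - {"dx":0,"dy":0,"dz":2,"rx":0,"ry":0,"rz":0}
    - {"dx":0,"dy":0,"dz":4,"rx":0,"ry":0,"rz":0}
    - {"dx":0,"dy":0,"dz":6,"rx":0,"ry":0,"rz":0}
    - {"dx":0,"dy":0,"dz":6,"rx":0,"ry":0,"rz":0}

```text
t: 13.5
eef_pos: [458.8, -10.5, 340.3]
tcp_rot: [-3.135, -0.0, 1.696]
ft_force: [0.3, -0.9, -6.8]
opening: 0.187
```

>>> play_rows:
  increments:
    - {"dx":0,"dy":0,"dz":2,"rx":0,"ry":0,"rz":0}
    - {"dx":0,"dy":0,"dz":2,"rx":0,"ry":0,"rz":0}
    - {"dx":0,"dy":0,"dz":2,"rx":0,"ry":0,"rz":0}

```text
t: 13.75
eef_pos: [458.9, -10.5, 338.1]
tcp_rot: [-3.135, -0.001, 1.696]
ft_force: [-0.9, -1.3, -5.0]
opening: 0.188
```

```bash
python3 -c "
from h import *
st();a=cam('scene');save(a['image'],'s11.png',(250,110,400,240),5);b=cam('side');save(b['image'],'d11.png',(270,180,340,300),6)"
```

```text
t 13.75 grasp [457.7 -10.6 167.1] rot [-3.135e+00 -1.000e-03  1.696e+00] F [-0.9 -1.3 -5. ] op 0.188 j [-0.17  0.35  2.03 -0.    0.77 -0.29]
```

View pics/s11.png

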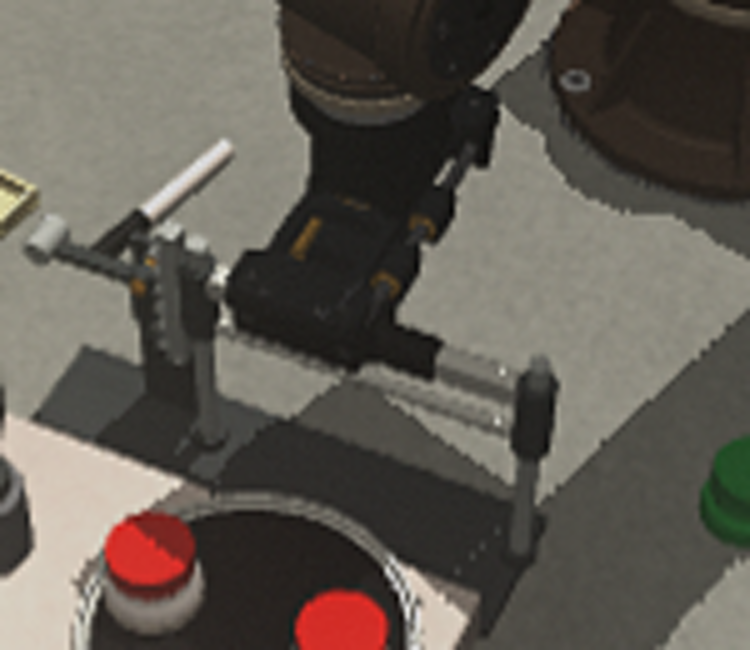

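View pics/d11.png

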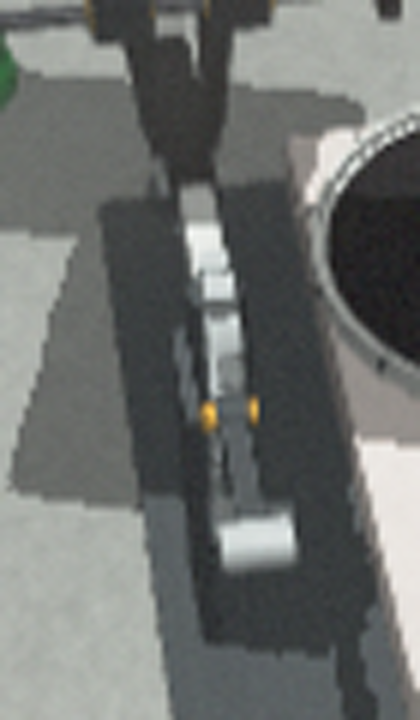

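```bash
cat >> h.py <<'E'
def zat(c,uv,x,y):
    C,d=ray(c,uv);d=d[0]; v=np.array([0,0,1.]);p=np.array([x,y,0.])
    A=np.c_[v,-d];s=np.linalg.lstsq(A,C-p,rcond=None)[0]
    return s[0],np.linalg.norm(p+v*s[0]-C-d*s[1])
E
python3 -c "
from h import *
a=cam('scene')
# ring: initial picture junction for calibration (crop s1: 190,130 x3)
print('down',zat(a,(190+441/3,130+198/3),453,34))
print('now',zat(a,(250+437/5,110+358/5),453,34))"
```

```text
down (np.float64(95.74613763072848), np.float64(0.9141323626298046))
now (np.float64(156.70826312907548), np.float64(0.39949693502329564))
```

>>> play_rows:
  increments:
    - {"dx":0,"dy":0,"dz":0,"rx":0,"ry":0,"rz":0}
    - {"dx":0,"dy":0,"dz":0,"rx":0,"ry":0,"rz":0}
    - {"dx":0,"dy":0,"dz":0,"rx":0,"ry":0,"rz":0}
    - {"dx":0,"dy":0,"dz":0,"rx":0,"ry":0,"rz":0}
    - {"dx":0,"dy":0,"dz":0,"rx":0,"ry":0,"rz":0}
    - {"dx":0,"dy":0,"dz":0,"rx":0,"ry":0,"rz":0}
  fingers: 0.5

```text
t: 14.4
eef_pos: [458.9, -10.5, 338.4]
tcp_rot: [-3.135, -0.0, 1.696]
ft_force: [0.3, -0.2, 0.5]
opening: 0.488
```

```bash
python3 -c "
from h import *
st();a=cam('scene');save(a['image'],'s12.png',(250,110,400,240),5)"
```

```text
t 14.4 grasp [457.8 -10.6 167.4] rot [-3.135 -0.     1.696] F [ 0.3 -0.2  0.5] op 0.488 j [-0.17  0.35  2.03 -0.    0.77 -0.29]
```

View pics/s12.png

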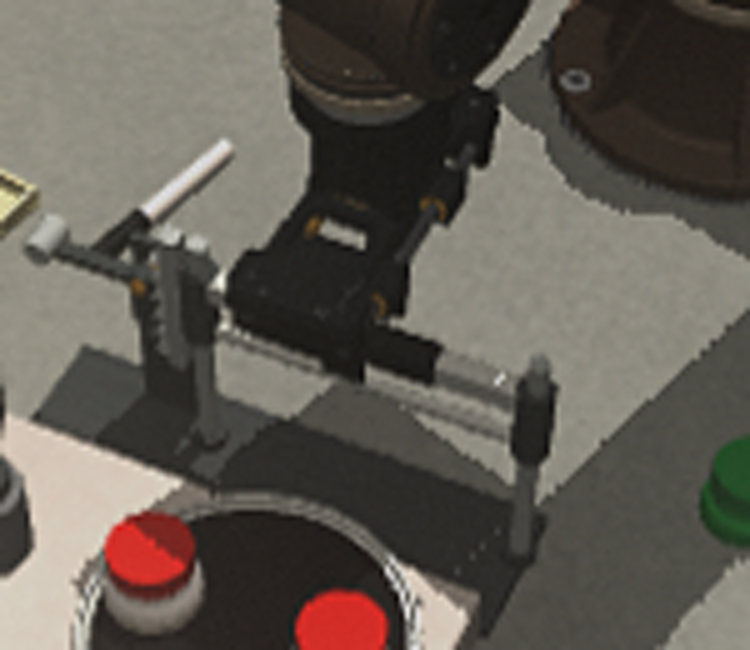

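>>> play_rows:
  increments:
    - {"dx":0,"dy":0,"dz":9,"rx":0,"ry":0,"rz":0}
    - {"dx":0,"dy":0,"dz":17,"rx":0,"ry":0,"rz":0}
    - {"dx":0,"dy":0,"dz":17,"rx":0,"ry":0,"rz":0}
    - {"dx":0,"dy":0,"dz":17,"rx":0,"ry":0,"rz":0}

```text
t: 14.78
eef_pos: [458.7, -10.5, 320.6]
tcp_rot: [-3.133, -0.001, 1.696]
ft_force: [-0.7, 0.9, 0.9]
opening: 0.499
```

>>> play_rows:
  increments:
    - {"dx":0,"dy":0,"dz":0,"rx":0,"ry":0,"rz":0}
    - {"dx":0,"dy":0,"dz":0,"rx":0,"ry":0,"rz":0}
    - {"dx":0,"dy":0,"dz":0,"rx":0,"ry":0,"rz":0}
    - {"dx":0,"dy":0,"dz":0,"rx":0,"ry":0,"rz":0}
    - {"dx":0,"dy":0,"dz":0,"rx":0,"ry":0,"rz":0}
    - {"dx":0,"dy":0,"dz":0,"rx":0,"ry":0,"rz":0}
  fingers: 0

```text
t: 15.28
eef_pos: [458.8, -10.5, 320.7]
tcp_rot: [-3.134, -0.001, 1.696]
ft_force: [1.0, -0.3, -0.3]
opening: 0.184
```

>>> play_rows:
  increments:
    - {"dx":0,"dy":0,"dz":-4,"rx":0,"ry":0,"rz":0}
    - {"dx":0,"dy":0,"dz":-8,"rx":0,"ry":0,"rz":0}
    - {"dx":0,"dy":0,"dz":-12,"rx":0,"ry":0,"rz":0}
    - {"dx":0,"dy":0,"dz":-16,"rx":0,"ry":0,"rz":0}
    - {"dx":0,"dy":0,"dz":-19,"rx":0,"ry":0,"rz":0}
    - {"dx":0,"dy":0,"dz":-19,"rx":0,"ry":0,"rz":0}

```text
t: 15.78
eef_pos: [458.8, -10.5, 340.5]
tcp_rot: [-3.135, -0.001, 1.696]
ft_force: [-0.9, 0.1, -3.5]
opening: 0.189
```

```bash
python3 -c "
from h import *
st();a=cam('scene');save(a['image'],'s13.png',(250,110,400,240),5)"
```

```text
t 15.78 grasp [457.6 -10.5 169.5] rot [-3.135e+00 -1.000e-03  1.696e+00] F [-0.9  0.1 -3.5] op 0.189 j [-0.17  0.35  2.03 -0.    0.77 -0.29]
```

View pics/s13.png

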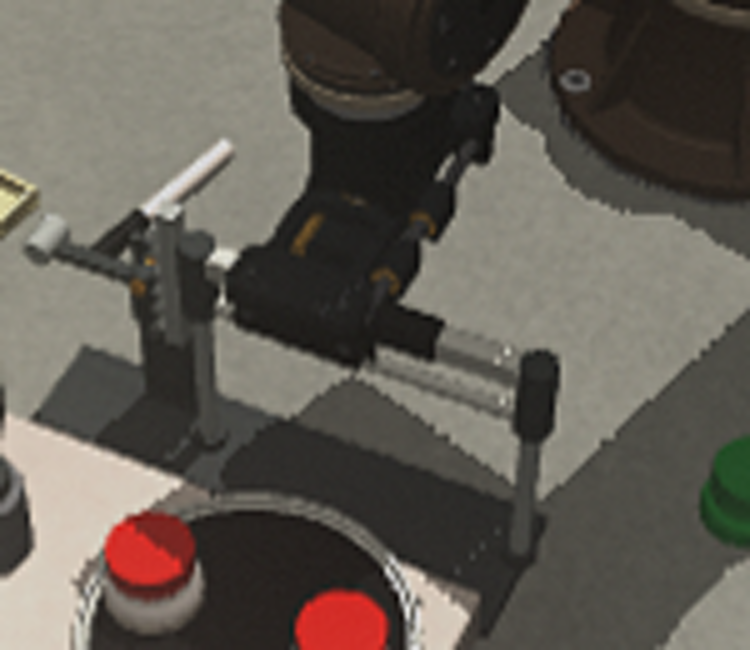

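```bash
python3 -c "
from h import *
a=cam('scene')
for y in (365,358,338): print(zat(a,(250+438/5,110+y/5),453,34))"
```

```text
(np.float64(151.0474931660577), np.float64(0.3591894160709792))
(np.float64(156.75639289638235), np.float64(0.13081980476873326))
(np.float64(172.83523721674703), np.float64(0.5118955348351029))
```

>>> play_rows:
  increments:
    - {"dx":0,"dy":0,"dz":-2,"rx":0,"ry":0,"rz":0}
    - {"dx":0,"dy":0,"dz":-2,"rx":0,"ry":0,"rz":0}
    - {"dx":0,"dy":0,"dz":-2,"rx":0,"ry":0,"rz":0}

```text
t: 16.13
eef_pos: [458.8, -10.5, 342.3]
tcp_rot: [-3.135, -0.0, 1.696]
ft_force: [0.3, -0.8, -4.3]
opening: 0.19
```

>>> play_rows:
  increments:
    - {"dx":0,"dy":0,"dz":2,"rx":0,"ry":0,"rz":0}
    - {"dx":0,"dy":0,"dz":4,"rx":0,"ry":0,"rz":0}
    - {"dx":0,"dy":0,"dz":6,"rx":0,"ry":0,"rz":0}
    - {"dx":0,"dy":0,"dz":7,"rx":0,"ry":0,"rz":0}
    - {"dx":0,"dy":0,"dz":7,"rx":0,"ry":0,"rz":0}

```text
t: 16.55
eef_pos: [458.7, -10.4, 335.6]
tcp_rot: [-3.135, -0.0, 1.696]
ft_force: [-1.7, 0.4, 5.7]
opening: 0.187
```

>>> play_rows:
  increments:
    - {"dx":0,"dy":0,"dz":0,"rx":0,"ry":0,"rz":0}
    - {"dx":0,"dy":0,"dz":0,"rx":0,"ry":0,"rz":0}
    - {"dx":0,"dy":0,"dz":0,"rx":0,"ry":0,"rz":0}
    - {"dx":0,"dy":0,"dz":0,"rx":0,"ry":0,"rz":0}
    - {"dx":0,"dy":0,"dz":0,"rx":0,"ry":0,"rz":0}
    - {"dx":0,"dy":0,"dz":-30,"rx":0,"ry":0,"rz":0}
    - {"dx":0,"dy":0,"dz":-70,"rx":0,"ry":0,"rz":0}
    - {"dx":0,"dy":0,"dz":-110,"rx":0,"ry":0,"rz":0}
  fingers: 0.5

```text
t: 17.22
eef_pos: [459.3, -10.4, 446.6]
tcp_rot: [-3.133, -0.001, 1.696]
ft_force: [1.2, 0.4, -0.5]
opening: 0.5
```

```bash
python3 -c "
from h import *
st();a=cam('scene');save(a['image'],'s14.png',(250,110,400,240),5);w=cam('wrist');save(w['image'],'w14.png')"
```

```text
t 17.22 grasp [457.8 -10.4 275.6] rot [-3.133e+00 -1.000e-03  1.696e+00] F [ 1.2  0.4 -0.5] op 0.5 j [-0.17  0.21  1.89 -0.    1.06 -0.29]
```

View pics/s14.png

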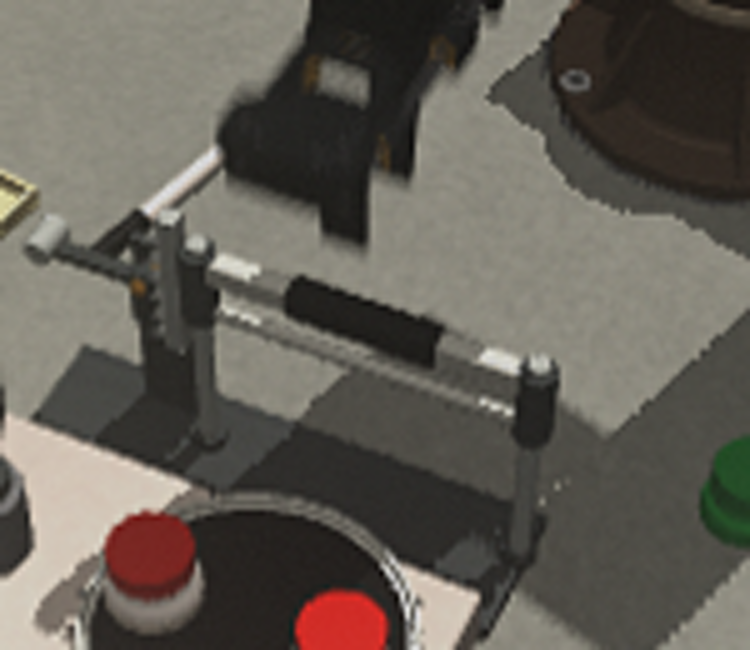

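View pics/w14.png

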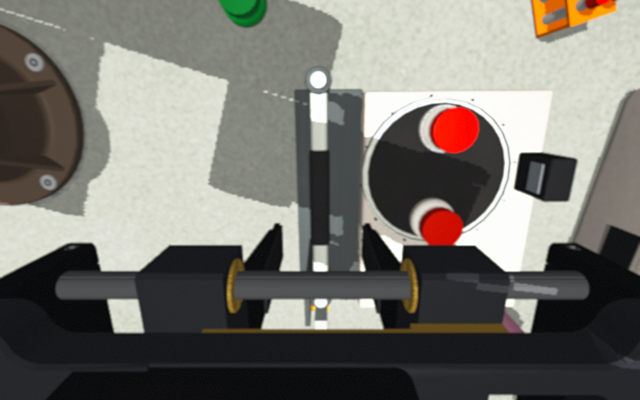

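```bash
python3 -c "
from h import *
b=cam('side');save(b['image'],'d14.png',(250,150,350,270),5);a=cam('scene');w=cam('wrist');save(w['image'],'w15.png',(280,130,360,260),5);st()
"
```

```text
t 17.47 grasp [458.  -10.4 274.2] rot [-3.135 -0.     1.696] F [-0.2  0.8 -0.2] op 0.5 j [-0.17  0.21  1.89 -0.    1.05 -0.29]
```

View pics/d14.png

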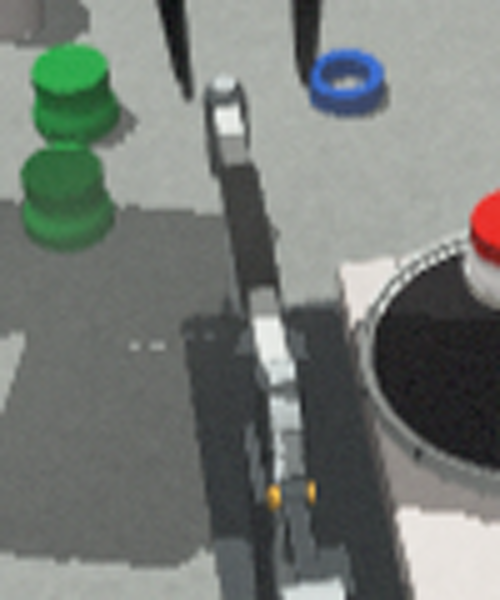

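View pics/w15.png

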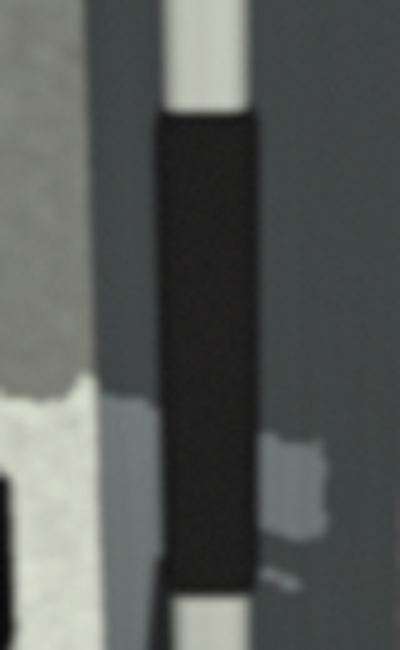

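```bash
python3 -c "
from h import *
w=cam('wrist')
for z in (161,176,191):
  P=onz(w,[(280+207/5,130+112/5),(280+210/5,130+590/5)],z);print(z,P.round(1).tolist(),np.linalg.norm(P[0]-P[1]))
a=cam('scene');b=cam('side')
# left end of grip (y=+45) top-mid
print(tri(a,(250+439/5,110+337/5),b,(250+238/5,150+163/5)))
"
```

```text
161 [[452.0, 30.1, 161.0], [463.9, -59.5, 161.0]] 90.36390933188726
176 [[451.9, 32.0, 176.0], [463.1, -52.5, 176.0]] 85.24512247106217
191 [[451.8, 33.8, 191.0], [462.3, -45.6, 191.0]] 80.12633561023708
(array([451.92405514,  33.0082379 , 171.54736096]), np.float64(0.9485174307488079))
```

```bash
python3 -c "
import cv2,numpy as np
a=cv2.imread('pics/scene0.png')[170:220,290:370];b=cv2.imread('pics/side0.png')[160:240,270:330]
cv2.imwrite('pics/z1.png',np.hstack([cv2.resize(a,None,fx=6,fy=6,interpolation=2)]))
cv2.imwrite('pics/z2.png',cv2.resize(b,None,fx=6,fy=6,interpolation=2))"
```

```text
(no output)
```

View pics/z1.png

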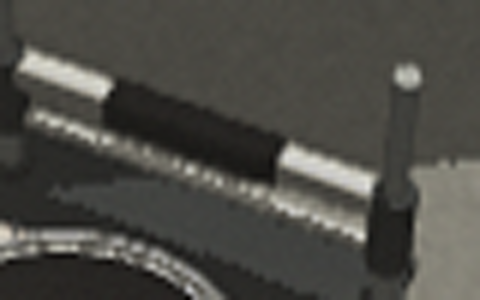

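View pics/z2.png

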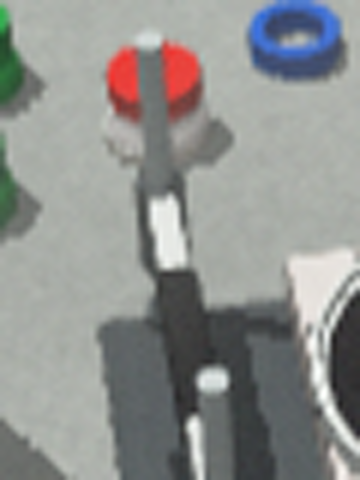

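```bash
python3 -c "
from h import *
a=cam('scene');b=cam('side')
print(tri(a,(336.7,197.2),b,(299.2,205)),tri(a,(337.8,179.6),b,(298,182.6)))
print(tri(a,(338,193.7),b,(299.2,205)),tri(a,(250+446/5,110+332/5),b,(298,182.6)))
for h in (60,75):
  for f in [np.array([452.9,34.4,95+0])]:
    print(h,proj(a,f+[0,0,h]),proj(b,f+[0,0,h]), 'down',proj(a,f),proj(b,f))
print('post top', proj(a,[444,87,180]),proj(b,[444,87,180]))
"
```

```text
(array([452.70690015,  34.90451222,  91.57793969]), np.float64(1.7836898760698554)) (array([453.94837709,  35.74191265, 167.94397651]), np.float64(2.098623002973811))
(array([449.25714036,  32.71691593,  97.32794174]), np.float64(7.222896271154523)) (array([450.75767949,  34.24651513, 172.51580822]), np.float64(6.252788725683137))
60 [[337.67242607 182.0659952 ]] [[298.21388802 187.1249011 ]] down [[336.80169653 196.18673086]] [[299.49161028 204.37682849]]
75 [[337.90051357 178.35920264]] [[297.87727803 182.58116829]] down [[336.80169653 196.18673086]] [[299.49161028 204.37682849]]
post top [[357.19243713 182.05222927]] [[294.34086057 166.14472722]]
```

```bash
python3 -c "
from h import *
go(600,-165,270,1.57)"
```

```text
go {'dx': np.float64(-170.9), 'dy': np.float64(120.0), 'dz': np.float64(2.5)} {'rx': np.float64(-0.08), 'ry': np.float64(-0.0), 'rz': np.float64(1.21)} rows 5.0
```

>>> play_rows:
  increments:
    - {"dx":-171,"dy":120,"dz":2,"rx":-0.06,"ry":0,"rz":1.2}
    - {"dx":-171,"dy":120,"dz":2,"rx":-0.06,"ry":0,"rz":1.2}
    - {"dx":-171,"dy":120,"dz":2,"rx":-0.06,"ry":0,"rz":1.2}
    - {"dx":-171,"dy":120,"dz":2,"rx":-0.06,"ry":0,"rz":1.2}
    - {"dx":-171,"dy":120,"dz":2,"rx":-0.06,"ry":0,"rz":1.2}
    - {"dx":-171,"dy":120,"dz":2,"rx":-0.06,"ry":0,"rz":1.2}
    - {"dx":-171,"dy":120,"dz":2,"rx":-0.06,"ry":0,"rz":1.2}

```text
t: 18.3
eef_pos: [600.8, -166.6, 439.5]
tcp_rot: [-3.137, -0.001, 1.569]
ft_force: [-0.8, 0.1, 0.3]
opening: 0.503
```

```bash
python3 -c "
from h import *
st();w=cam('wrist');save(w['image'],'w16.png')"
```

```text
t 18.3 grasp [ 600.  -166.4  268.5] rot [-3.137e+00 -1.000e-03  1.569e+00] F [-0.8  0.1  0.3] op 0.503 j [-0.38  0.46  1.52 -0.    1.17 -0.37]
```

View pics/w16.png

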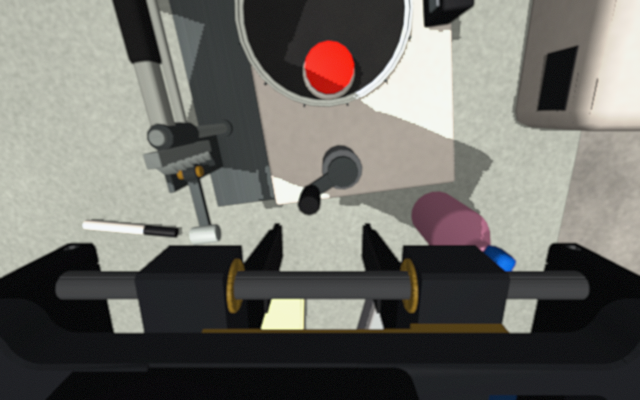

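```bash
python3 -c "
from h import *
w=cam('wrist');save(w['image'],'w16c.png',(280,130,380,230),6);save(w['image'],'w16p.png',(140,110,240,260),5)
print(onz(w,(309,201),162),onz(w,(345,166),110),onz(w,(204,234),139))"
```

```text
[[ 587.81998766 -166.36642853  162.        ]] [[ 622.85757694 -143.837623    110.        ]] [[ 481.69528287 -207.40867561  139.        ]]
```

View pics/w16c.png

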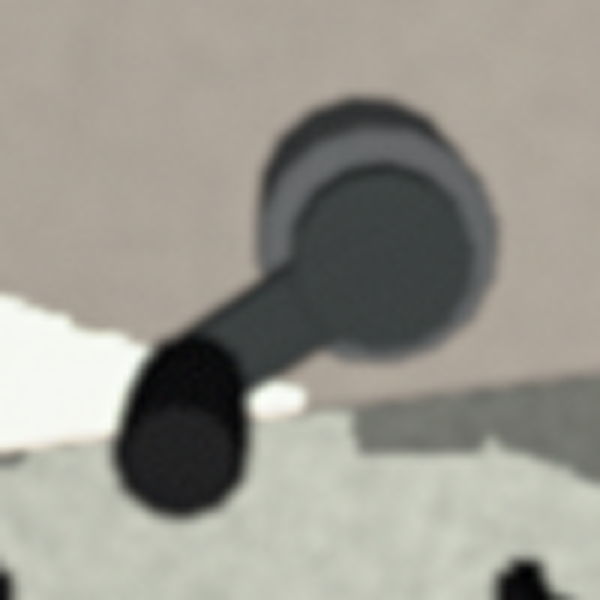

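View pics/w16p.png

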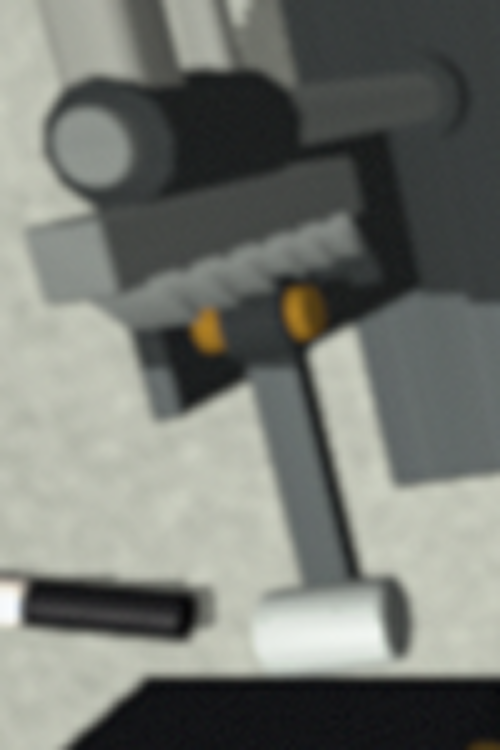

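```bash
python3 -c "
from h import *
w=cam('wrist')
print(onz(w,(310,207),162),onz(w,(343.8,172.8),110),onz(w,(206.4,235),142))
k=onz(w,(310,207),162)[0];c=onz(w,(343.8,172.8),110)[0];print(np.linalg.norm(k[:2]-c[:2]))
a=cam('scene');b=cam('side');save(a['image'],'s17.png',(230,170,270,230),10);save(b['image'],'d17.png',(345,230,395,290),10)
"
```

```text
[[ 588.4042137  -171.46762125  162.        ]] [[ 621.59983733 -150.40678226  110.        ]] [[ 484.81369504 -206.89428392  142.        ]]
39.31295418166011
```

View pics/s17.png

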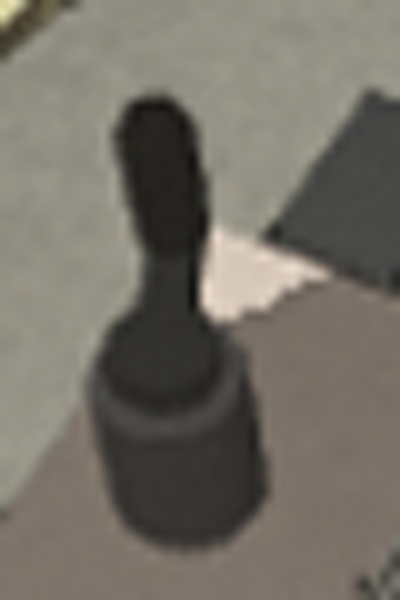

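View pics/d17.png

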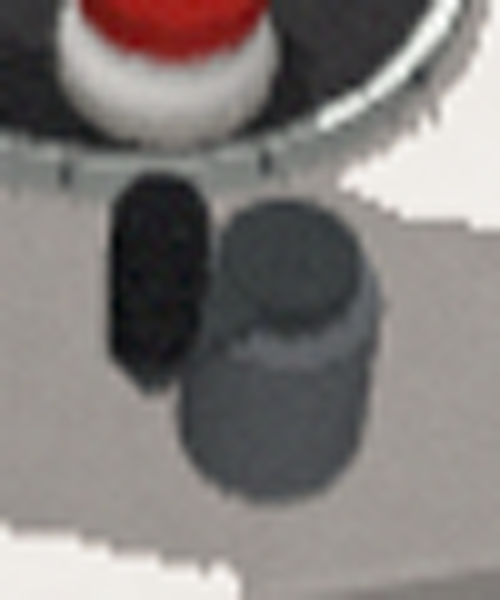

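```bash
python3 -c "
from h import *
a=cam('scene');b=cam('side')
print(tri(a,(246.4,206),b,(374.2,256.3)),tri(a,(245.6,181.3),b,(361,249)))
st();go(588,-171.5,180,1.57);go(588,-171.5,143,1.57)"
```

```text
(array([ 621.86659959, -149.38930183,  102.95628173]), np.float64(1.775995703159557)) (array([ 586.92361116, -171.27840721,  157.33444402]), np.float64(1.267494982328561))
t 18.65 grasp [ 599.3 -164.2  271. ] rot [-3.14  -0.     1.571] F [ 0.4 -0.3  0.5] op 0.5 j [-0.37  0.45  1.52 -0.    1.17 -0.37]
go {'dx': np.float64(-7.3), 'dy': np.float64(-11.4), 'dz': np.float64(91.1)} {'rx': np.float64(-0.02), 'ry': np.float64(-0.0), 'rz': np.float64(0.01)} rows 2.2
go {'dx': np.float64(-7.3), 'dy': np.float64(-11.4), 'dz': np.float64(128.1)} {'rx': np.float64(-0.02), 'ry': np.float64(-0.0), 'rz': np.float64(0.01)} rows 3.1
```

>>> play_rows:
  increments:
    - {"dx":-7,"dy":-11.5,"dz":35,"rx":0,"ry":0,"rz":0}
    - {"dx":-7,"dy":-11.5,"dz":65,"rx":0,"ry":0,"rz":0}
    - {"dx":-7,"dy":-11.5,"dz":85,"rx":0,"ry":0,"rz":0}
    - {"dx":-7,"dy":-11.5,"dz":105,"rx":0,"ry":0,"rz":0}
    - {"dx":-7,"dy":-11.5,"dz":120,"rx":0,"ry":0,"rz":0}
    - {"dx":-7,"dy":-11.5,"dz":128,"rx":0,"ry":0,"rz":0}
    - {"dx":-7,"dy":-11.5,"dz":128,"rx":0,"ry":0,"rz":0}
    - {"dx":-7,"dy":-11.5,"dz":128,"rx":0,"ry":0,"rz":0}

```text
t: 19.32
eef_pos: [588.0, -171.1, 314.6]
tcp_rot: [-3.14, 0.0, 1.572]
ft_force: [-0.0, -0.1, 1.1]
opening: 0.503
```

>>> play_rows:
  increments:
    - {"dx":0,"dy":0,"dz":0,"rx":0,"ry":0,"rz":0}
    - {"dx":0,"dy":0,"dz":0,"rx":0,"ry":0,"rz":0}
    - {"dx":0,"dy":0,"dz":0,"rx":0,"ry":0,"rz":0}
    - {"dx":0,"dy":0,"dz":0,"rx":0,"ry":0,"rz":0}
    - {"dx":0,"dy":0,"dz":0,"rx":0,"ry":0,"rz":0}
    - {"dx":0,"dy":0,"dz":0,"rx":0,"ry":0,"rz":0}
  fingers: 0

```text
t: 19.82
eef_pos: [587.9, -171.1, 315.0]
tcp_rot: [-3.14, 0.0, 1.572]
ft_force: [-2.7, -0.2, 5.0]
opening: 0.217
```

```bash
cat >> h.py <<'E'
def crank(cx,cy,r,step,n,start=None):
    s=env.state();R=Ro.from_euler("xyz",s["tcp_rot"]);g=s["eef_pos"]+R.apply([0,0,171])
    a0=np.degrees(np.arctan2(g[1]-cy,g[0]-cx));print("angle now",a0.round(1),"radius",np.hypot(g[0]-cx,g[1]-cy).round(1))
    for k in range(1,n+1):
        a=np.radians(a0-step*k);d=R.inv().apply([cx+r*np.cos(a)-g[0],cy+r*np.sin(a)-g[1],0]);print(d.round(1).tolist())
E
python3 -c "
from h import *
st();w=cam('wrist');save(w['image'],'w18.png');crank(621.5,-150.5,40,15,8)"
```

```text
t 19.82 grasp [ 587.6 -171.2  144. ] rot [-3.14   0.     1.572] F [-2.7 -0.2  5. ] op 0.217 j [-0.39  0.57  1.68 -0.    0.89 -0.39]
angle now -148.6 radius 39.6
[9.4, -4.5, 0.0]
[19.7, -6.1, 0.0]
[30.1, -5.0, -0.0]
[39.8, -1.3, -0.0]
[48.2, 4.9, -0.0]
[54.8, 13.0, -0.0]
[59.0, 22.6, -0.0]
[60.6, 32.9, -0.1]
```

View pics/w18.png

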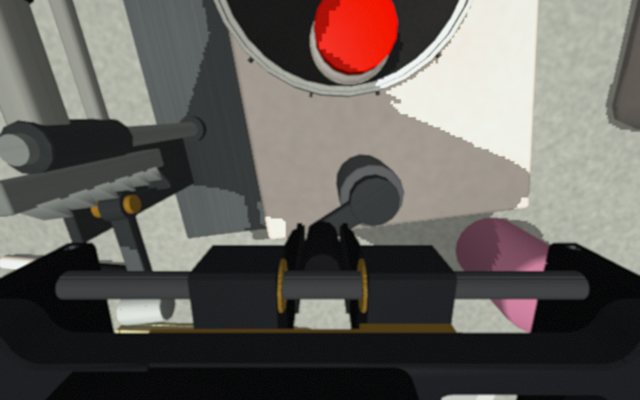

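>>> play_rows:
  increments:
    - {"dx":9.4,"dy":-4.5,"dz":0,"rx":0,"ry":0,"rz":0}
    - {"dx":19.7,"dy":-6.1,"dz":0,"rx":0,"ry":0,"rz":0}
    - {"dx":30,"dy":-5,"dz":0,"rx":0,"ry":0,"rz":0}
    - {"dx":40,"dy":-1.3,"dz":0,"rx":0,"ry":0,"rz":0}
    - {"dx":48,"dy":5,"dz":0,"rx":0,"ry":0,"rz":0}
    - {"dx":55,"dy":13,"dz":0,"rx":0,"ry":0,"rz":0}
    - {"dx":59,"dy":22.6,"dz":0,"rx":0,"ry":0,"rz":0}
    - {"dx":60.6,"dy":33,"dz":0,"rx":0,"ry":0,"rz":0}

```text
t: 20.53
eef_pos: [621.4, -109.0, 315.1]
tcp_rot: [-3.14, -0.001, 1.573]
ft_force: [-2.6, -0.1, 1.4]
opening: 0.221
```

```bash
python3 -c "
from h import *
st();w=cam('wrist');save(w['image'],'w19.png');crank(621.5,-150.5,40,20,8)"
```

```text
t 20.53 grasp [ 621.1 -108.8  144.1] rot [-3.140e+00 -1.000e-03  1.573e+00] F [-2.6 -0.1  1.4] op 0.221 j [-0.28  0.6   1.63  0.    0.91 -0.28]
angle now 87.6 radius 41.3
[-4.3, 13.5, 0.0]
[-11.8, 25.2, 0.0]
[-22.8, 33.7, 0.0]
[-36.1, 37.8, 0.0]
[-50.0, 37.2, 0.0]
[-62.8, 31.9, 0.0]
[-73.0, 22.5, 0.0]
[-79.5, 10.2, 0.0]
```

View pics/w19.png

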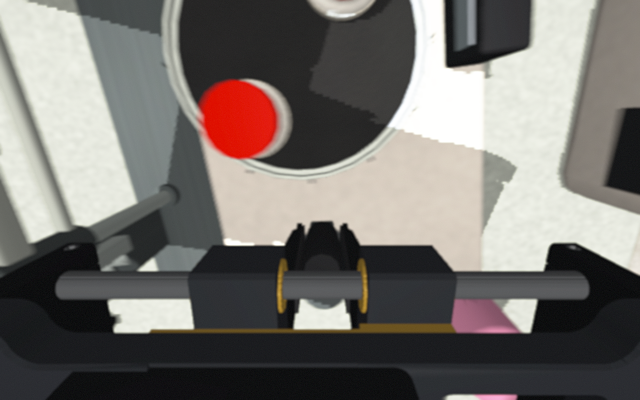

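>>> play_rows:
  increments:
    - {"dx":-4.3,"dy":13.5,"dz":0,"rx":0,"ry":0,"rz":0}
    - {"dx":-12,"dy":25,"dz":0,"rx":0,"ry":0,"rz":0}
    - {"dx":-23,"dy":33.7,"dz":0,"rx":0,"ry":0,"rz":0}
    - {"dx":-36,"dy":37.8,"dz":0,"rx":0,"ry":0,"rz":0}
    - {"dx":-50,"dy":37.2,"dz":0,"rx":0,"ry":0,"rz":0}
    - {"dx":-62.8,"dy":32,"dz":0,"rx":0,"ry":0,"rz":0}
    - {"dx":-73,"dy":22.5,"dz":0,"rx":0,"ry":0,"rz":0}
    - {"dx":-79.5,"dy":10.2,"dz":0,"rx":0,"ry":0,"rz":0}

```text
t: 21.25
eef_pos: [633.2, -188.3, 314.8]
tcp_rot: [-3.141, -0.003, 1.572]
ft_force: [-2.1, 14.0, 2.3]
opening: 0.218
```

```bash
python3 -c "
from h import *
st();crank(621.5,-150.5,40,20,8)"
```

```text
t 21.25 grasp [ 633.2 -187.9  143.8] rot [-3.141e+00 -3.000e-03  1.572e+00] F [-2.1 14.   2.3] op 0.218 j [-0.39  0.63  1.56  0.    0.95 -0.39]
angle now -72.7 radius 39.1
[-2.6, -13.5, -0.0]
[0.5, -27.1, 0.0]
[8.0, -38.8, 0.0]
[19.1, -47.2, 0.1]
[32.3, -51.3, 0.1]
[46.2, -50.6, 0.1]
[59.0, -45.3, 0.2]
[69.2, -35.8, 0.2]
```

```bash
python3 -c "
from h import *
crank(621.7,-149.4,40,20,8)"
```

```text
angle now -73.4 radius 40.1
[-1.5, -13.8, 0.0]
[1.8, -27.3, 0.0]
[9.5, -38.9, 0.0]
[20.6, -47.2, 0.1]
[33.9, -51.1, 0.1]
[47.8, -50.3, 0.1]
[60.5, -44.8, 0.2]
[70.6, -35.2, 0.2]
```

>>> play_rows:
  increments:
    - {"dx":-1.5,"dy":-13.8,"dz":0,"rx":0,"ry":0,"rz":0}
    - {"dx":1.8,"dy":-27.3,"dz":0,"rx":0,"ry":0,"rz":0}
    - {"dx":9.5,"dy":-39,"dz":0,"rx":0,"ry":0,"rz":0}
    - {"dx":20.6,"dy":-47.2,"dz":0,"rx":0,"ry":0,"rz":0}
    - {"dx":34,"dy":-51,"dz":0,"rx":0,"ry":0,"rz":0}
    - {"dx":47.8,"dy":-50.3,"dz":0,"rx":0,"ry":0,"rz":0}
    - {"dx":60.5,"dy":-44.8,"dz":0,"rx":0,"ry":0,"rz":0}
    - {"dx":70.6,"dy":-35.2,"dz":0,"rx":0,"ry":0,"rz":0}

```text
t: 21.92
eef_pos: [597.9, -116.5, 315.1]
tcp_rot: [-3.14, -0.003, 1.572]
ft_force: [-1.1, -4.3, -1.2]
opening: 0.216
```

```bash
python3 -c "
from h import *
st();crank(621.7,-149.4,40,22,8)"
```

```text
t 21.92 grasp [ 597.7 -116.   144.1] rot [-3.140e+00 -3.000e-03  1.572e+00] F [-1.1 -4.3 -1.2] op 0.216 j [-0.3   0.57  1.69  0.    0.88 -0.3 ]
angle now 125.7 radius 41.1
[5.5, 14.5, -0.0]
[6.2, 29.8, -0.0]
[1.1, 44.2, -0.0]
[-9.0, 55.6, -0.1]
[-22.7, 62.4, -0.1]
[-37.9, 63.7, -0.2]
[-52.5, 59.1, -0.2]
[-64.2, 49.4, -0.2]
```

>>> play_rows:
  increments:
    - {"dx":5.5,"dy":14.5,"dz":0,"rx":0,"ry":0,"rz":0}
    - {"dx":6.2,"dy":29.8,"dz":0,"rx":0,"ry":0,"rz":0}
    - {"dx":1.1,"dy":44.2,"dz":0,"rx":0,"ry":0,"rz":0}
    - {"dx":-9,"dy":55.6,"dz":0,"rx":0,"ry":0,"rz":0}
    - {"dx":-22.7,"dy":62.4,"dz":0,"rx":0,"ry":0,"rz":0}
    - {"dx":-38,"dy":63.7,"dz":0,"rx":0,"ry":0,"rz":0}
    - {"dx":-52.5,"dy":59,"dz":0,"rx":0,"ry":0,"rz":0}
    - {"dx":-64,"dy":49.4,"dz":0,"rx":0,"ry":0,"rz":0}

```text
t: 22.58
eef_pos: [648.3, -180.0, 314.7]
tcp_rot: [-3.139, -0.005, 1.573]
ft_force: [-5.9, 10.6, 5.2]
opening: 0.218
```

```bash
python3 -c "
from h import *
st();crank(621.7,-149.4,40,22,8)"
```

```text
t 22.58 grasp [ 647.9 -179.2  143.7] rot [-3.139 -0.005  1.573] F [-5.9 10.6  5.2] op 0.218 j [-0.37  0.65  1.52  0.    0.98 -0.37]
angle now -48.7 radius 39.7
[-7.9, -13.0, -0.0]
[-10.1, -28.1, 0.0]
[-6.5, -42.9, 0.1]
[2.4, -55.3, 0.1]
[15.3, -63.4, 0.2]
[30.4, -66.2, 0.3]
[45.3, -63.0, 0.4]
[58.0, -54.6, 0.4]
```

>>> play_rows:
  increments:
    - {"dx":-7.9,"dy":-13,"dz":0,"rx":0,"ry":0,"rz":0}
    - {"dx":-10,"dy":-28,"dz":0,"rx":0,"ry":0,"rz":0}
    - {"dx":-6.5,"dy":-43,"dz":0,"rx":0,"ry":0,"rz":0}
    - {"dx":2.4,"dy":-55.3,"dz":0,"rx":0,"ry":0,"rz":0}
    - {"dx":15.3,"dy":-63.4,"dz":0,"rx":0,"ry":0,"rz":0}
    - {"dx":30.4,"dy":-66.2,"dz":0,"rx":0,"ry":0,"rz":0}
    - {"dx":45.3,"dy":-63,"dz":0,"rx":0,"ry":0,"rz":0}
    - {"dx":58,"dy":-54.6,"dz":0,"rx":0,"ry":0,"rz":0}

```text
t: 23.25
eef_pos: [593.5, -120.9, 315.1]
tcp_rot: [-3.138, -0.006, 1.572]
ft_force: [0.2, -4.3, -1.2]
opening: 0.217
```

```bash
python3 -c "
from h import *
st();crank(621.7,-149.4,40,22,8)"
```

```text
t 23.25 grasp [ 592.8 -120.   144.1] rot [-3.138 -0.006  1.572] F [ 0.2 -4.3 -1.2] op 0.217 j [-0.31  0.56  1.7   0.01  0.88 -0.32]
angle now 134.5 radius 41.2
[7.5, 13.6, -0.0]
[10.5, 28.6, -0.1]
[7.7, 43.6, -0.1]
[-0.5, 56.4, -0.2]
[-12.9, 65.3, -0.3]
[-27.8, 68.8, -0.4]
[-42.9, 66.5, -0.5]
[-56.0, 58.8, -0.6]
```

>>> play_rows:
  increments:
    - {"dx":7.5,"dy":13.6,"dz":0,"rx":0,"ry":0,"rz":0}
    - {"dx":10.5,"dy":28.6,"dz":0,"rx":0,"ry":0,"rz":0}
    - {"dx":7.7,"dy":43.6,"dz":0,"rx":0,"ry":0,"rz":0}
    - {"dx":-0.5,"dy":56.4,"dz":0,"rx":0,"ry":0,"rz":0}
    - {"dx":-13,"dy":65.3,"dz":0,"rx":0,"ry":0,"rz":0}
    - {"dx":-28,"dy":68.8,"dz":0,"rx":0,"ry":0,"rz":0}
    - {"dx":-43,"dy":66.5,"dz":0,"rx":0,"ry":0,"rz":0}
    - {"dx":-56,"dy":58.8,"dz":0,"rx":0,"ry":0,"rz":0}

```text
t: 23.92
eef_pos: [653.2, -176.3, 314.5]
tcp_rot: [-3.135, -0.008, 1.573]
ft_force: [-9.9, 10.3, 8.4]
opening: 0.215
```

```bash
python3 -c "
from h import *
st();a=cam('scene');save(a['image'],'s20.png',(230,130,450,330),3);crank(621.7,-149.4,40,22,8)"
```

```text
t 23.92 grasp [ 652.2 -175.   143.6] rot [-3.135 -0.008  1.573] F [-9.9 10.3  8.4] op 0.215 j [-0.36  0.66  1.51  0.01  0.99 -0.37]
angle now -43.9 radius 39.6
[-9.0, -12.2, 0.0]
[-12.5, -27.1, 0.1]
[-10.1, -42.2, 0.3]
[-2.3, -55.3, 0.4]
[9.9, -64.5, 0.6]
[24.7, -68.4, 0.7]
[39.8, -66.6, 0.8]
[53.2, -59.2, 0.9]
```

View pics/s20.png

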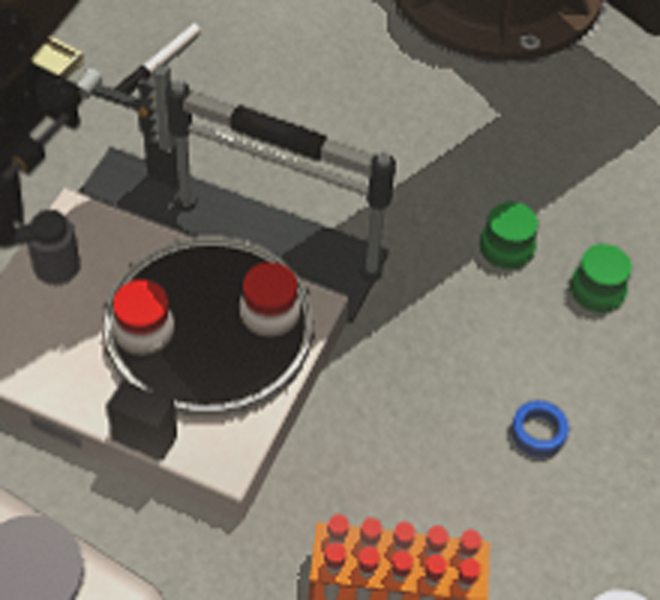

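>>> play_rows:
  increments:
    - {"dx":-9,"dy":-12.2,"dz":0,"rx":0,"ry":0,"rz":0}
    - {"dx":-12.5,"dy":-27,"dz":0,"rx":0,"ry":0,"rz":0}
    - {"dx":-10,"dy":-42,"dz":0,"rx":0,"ry":0,"rz":0}
    - {"dx":-2.3,"dy":-55.3,"dz":0,"rx":0,"ry":0,"rz":0}
    - {"dx":9.9,"dy":-64.5,"dz":0,"rx":0,"ry":0,"rz":0}
    - {"dx":24.7,"dy":-68.4,"dz":0,"rx":0,"ry":0,"rz":0}
    - {"dx":39.8,"dy":-66.6,"dz":0,"rx":0,"ry":0,"rz":0}
    - {"dx":53,"dy":-59,"dz":0,"rx":0,"ry":0,"rz":0}

```text
t: 24.63
eef_pos: [592.3, -124.1, 315.2]
tcp_rot: [-3.131, -0.008, 1.571]
ft_force: [-1.6, -2.3, -0.1]
opening: 0.218
```

```bash
python3 -c "
from h import *
st();w=cam('wrist');save(w['image'],'w21.png');crank(621.7,-149.4,40,15,4)"
```

```text
t 24.63 grasp [ 590.5 -122.7  144.2] rot [-3.131 -0.008  1.571] F [-1.6 -2.3 -0.1] op 0.218 j [-0.32  0.56  1.7   0.01  0.89 -0.32]
angle now 135.2 radius 40.6
[5.9, 8.7, -0.0]
[9.9, 18.4, -0.0]
[11.3, 28.7, -0.1]
[10.0, 39.1, -0.2]
```

View pics/w21.png

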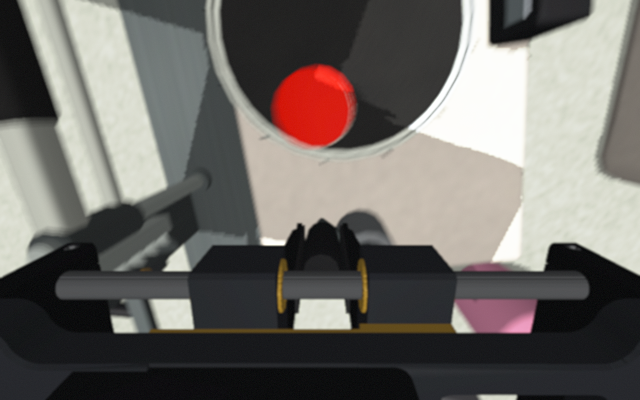

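>>> play_rows:
  increments:
    - {"dx":0,"dy":0,"dz":0,"rx":0,"ry":0,"rz":0}
    - {"dx":0,"dy":0,"dz":0,"rx":0,"ry":0,"rz":0}
    - {"dx":0,"dy":0,"dz":0,"rx":0,"ry":0,"rz":0}
    - {"dx":0,"dy":0,"dz":0,"rx":0,"ry":0,"rz":0}
    - {"dx":0,"dy":0,"dz":0,"rx":0,"ry":0,"rz":0}
    - {"dx":0,"dy":0,"dz":-25,"rx":0,"ry":0,"rz":0}
    - {"dx":0,"dy":0,"dz":-60,"rx":0,"ry":0,"rz":0}
    - {"dx":0,"dy":0,"dz":-100,"rx":0,"ry":0,"rz":0}
  fingers: 0.5

```text
t: 25.35
eef_pos: [594.7, -123.5, 415.1]
tcp_rot: [-3.131, -0.01, 1.572]
ft_force: [0.5, -1.0, -0.5]
opening: 0.501
```

```bash
python3 -c "
from h import *
st();go(484,-207,215,1.696)"
```

```text
t 25.35 grasp [ 592.9 -121.8  244.1] rot [-3.131 -0.01   1.572] F [ 0.5 -1.  -0.5] op 0.501 j [-0.31  0.46  1.59  0.01  1.11 -0.32]
go {'dx': np.float64(-83.7), 'dy': np.float64(-110.5), 'dz': np.float64(29.5)} {'rx': np.float64(-0.09), 'ry': np.float64(-0.1), 'rz': np.float64(-1.19)} rows 3.4
```

>>> play_rows:
  increments:
    - {"dx":-84,"dy":-110,"dz":10,"rx":-0.09,"ry":-0.1,"rz":-1.2}
    - {"dx":-84,"dy":-110,"dz":10,"rx":-0.09,"ry":-0.1,"rz":-1.2}
    - {"dx":-84,"dy":-110,"dz":10,"rx":-0.09,"ry":-0.1,"rz":-1.2}
    - {"dx":-84,"dy":-110,"dz":30,"rx":-0.09,"ry":-0.1,"rz":-1.2}
    - {"dx":-84,"dy":-110,"dz":30,"rx":-0.09,"ry":-0.1,"rz":-1.2}
    - {"dx":-84,"dy":-110,"dz":30,"rx":-0.09,"ry":-0.1,"rz":-1.2}
    - {"dx":-84,"dy":-110,"dz":30,"rx":-0.09,"ry":-0.1,"rz":-1.2}

```text
t: 25.93
eef_pos: [485.3, -207.3, 386.0]
tcp_rot: [3.141, 0.001, 1.697]
ft_force: [-0.0, -0.9, -0.4]
opening: 0.502
```

```bash
python3 -c "
from h import *
st();w=cam('wrist');save(w['image'],'w22.png');go(484,-207,139,1.696)"
```

```text
t 25.93 grasp [ 485.4 -207.4  215. ] rot [3.141e+00 1.000e-03 1.697e+00] F [-0.  -0.9 -0.4] op 0.502 j [-0.53  0.38  1.82 -0.    0.95 -0.66]
go {'dx': np.float64(0.3), 'dy': np.float64(-1.5), 'dz': np.float64(76.1)} {'rx': np.float64(0.01), 'ry': np.float64(0.01), 'rz': np.float64(0.02)} rows 1.8
```

View pics/w22.png

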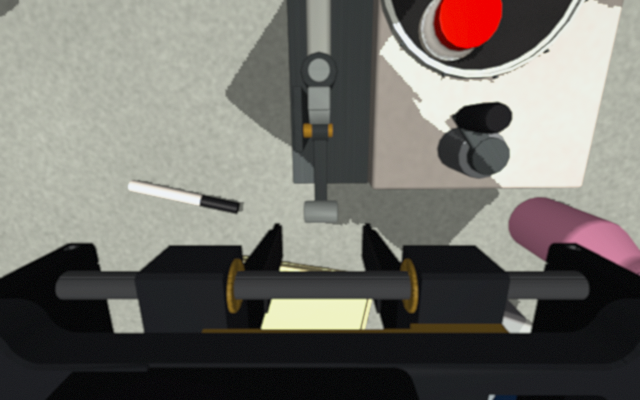

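```bash
python3 -c "
from h import *
w=cam('wrist');print(onz(w,(321,212),142));print(proj(w,[484,-207,139]))"
```

```text
[[ 485.35494497 -207.54720537  142.        ]]
[[319.38685633 209.93077498]]
```

>>> play_rows:
  increments:
    - {"dx":0,"dy":0,"dz":30,"rx":0,"ry":0,"rz":0}
    - {"dx":0,"dy":0,"dz":55,"rx":0,"ry":0,"rz":0}
    - {"dx":0,"dy":0,"dz":70,"rx":0,"ry":0,"rz":0}
    - {"dx":0,"dy":0,"dz":76,"rx":0,"ry":0,"rz":0}
    - {"dx":0,"dy":0,"dz":76,"rx":0,"ry":0,"rz":0}
    - {"dx":0,"dy":0,"dz":76,"rx":0,"ry":0,"rz":0}

```text
t: 26.53
eef_pos: [486.1, -206.7, 310.6]
tcp_rot: [3.14, 0.001, 1.699]
ft_force: [-0.9, 0.5, 0.1]
opening: 0.503
```

>>> play_rows:
  increments:
    - {"dx":0,"dy":0,"dz":0,"rx":0,"ry":0,"rz":0}
    - {"dx":0,"dy":0,"dz":0,"rx":0,"ry":0,"rz":0}
    - {"dx":0,"dy":0,"dz":0,"rx":0,"ry":0,"rz":0}
    - {"dx":0,"dy":0,"dz":0,"rx":0,"ry":0,"rz":0}
    - {"dx":0,"dy":0,"dz":0,"rx":0,"ry":0,"rz":0}
    - {"dx":0,"dy":0,"dz":0,"rx":0,"ry":0,"rz":0}
  fingers: 0

```text
t: 27.03
eef_pos: [485.0, -207.0, 311.2]
tcp_rot: [-3.14, 0.001, 1.7]
ft_force: [-13.9, -5.8, 8.4]
opening: 0.271
```

```bash
python3 -c "
from h import *
st();b=cam('side');save(b['image'],'d22.png',(250,150,400,300),4)"
```

```text
t 27.03 grasp [ 484.7 -207.3  140.2] rot [-3.14e+00  1.00e-03  1.70e+00] F [-13.9  -5.8   8.4] op 0.271 j [-0.53  0.48  1.9  -0.    0.77 -0.66]
```

View pics/d22.png

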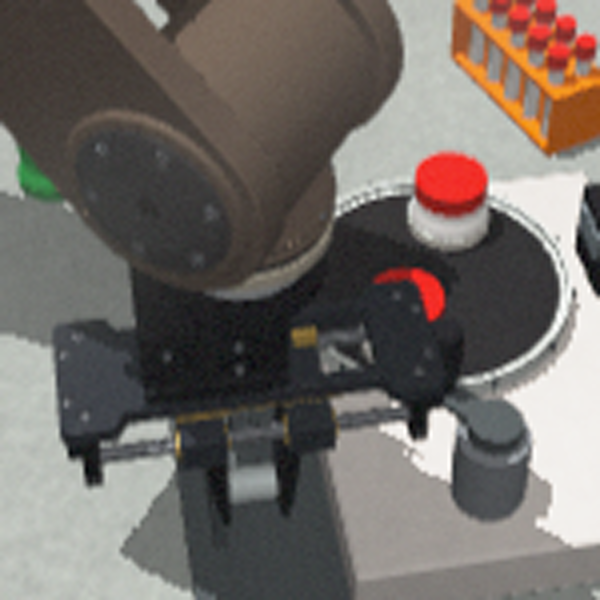

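>>> play_rows:
  increments:
    - {"dx":0.7,"dy":0,"dz":-6,"rx":0,"ry":0,"rz":0}
    - {"dx":2,"dy":0,"dz":-12,"rx":0,"ry":0,"rz":0}
    - {"dx":4,"dy":0,"dz":-18,"rx":0,"ry":0,"rz":0}
    - {"dx":6.4,"dy":0,"dz":-24,"rx":0,"ry":0,"rz":0}
    - {"dx":7.8,"dy":0,"dz":-26.5,"rx":0,"ry":0,"rz":0}
    - {"dx":7.8,"dy":0,"dz":-26.5,"rx":0,"ry":0,"rz":0}
    - {"dx":7.8,"dy":0,"dz":-26.5,"rx":0,"ry":0,"rz":0}
    - {"dx":7.8,"dy":0,"dz":-26.5,"rx":0,"ry":0,"rz":0}

```text
t: 27.75
eef_pos: [483.7, -199.0, 338.2]
tcp_rot: [-3.139, 0.001, 1.7]
ft_force: [-5.2, -2.7, -0.5]
opening: 0.274
```

>>> play_rows:
  increments:
    - {"dx":0,"dy":0,"dz":0,"rx":0,"ry":0,"rz":0}
    - {"dx":0,"dy":0,"dz":0,"rx":0,"ry":0,"rz":0}
    - {"dx":0,"dy":0,"dz":0,"rx":0,"ry":0,"rz":0}
    - {"dx":0,"dy":0,"dz":0,"rx":0,"ry":0,"rz":0}
    - {"dx":0,"dy":0,"dz":0,"rx":0,"ry":0,"rz":0}
    - {"dx":0,"dy":0,"dz":0,"rx":0,"ry":0,"rz":0}
    - {"dx":0,"dy":0,"dz":0,"rx":0,"ry":0,"rz":0}
    - {"dx":0,"dy":0,"dz":0,"rx":0,"ry":0,"rz":0}

```text
t: 28.42
eef_pos: [483.7, -199.0, 338.2]
tcp_rot: [-3.139, 0.001, 1.7]
ft_force: [-5.0, -1.1, -1.9]
opening: 0.267
```

>>> play_rows:
  increments:
    - {"dx":0,"dy":0,"dz":0,"rx":0,"ry":0,"rz":0}
    - {"dx":0,"dy":0,"dz":0,"rx":0,"ry":0,"rz":0}
    - {"dx":0,"dy":0,"dz":0,"rx":0,"ry":0,"rz":0}
    - {"dx":0,"dy":0,"dz":0,"rx":0,"ry":0,"rz":0}
    - {"dx":0,"dy":0,"dz":0,"rx":0,"ry":0,"rz":0}
    - {"dx":0,"dy":0,"dz":0,"rx":0,"ry":0,"rz":0}
    - {"dx":0,"dy":0,"dz":0,"rx":0,"ry":0,"rz":0}
    - {"dx":0,"dy":0,"dz":0,"rx":0,"ry":0,"rz":0}

```text
t: 29.08
eef_pos: [483.7, -199.1, 338.3]
tcp_rot: [-3.139, 0.001, 1.7]
ft_force: [-5.3, -2.0, -2.2]
opening: 0.27
```

```bash
python3 -c "
from h import *
st();b=cam('side');save(b['image'],'d23.png',(250,150,400,300),4);a=cam('scene');save(a['image'],'s23.png',(230,110,380,240),5)"
```

```text
t 29.08 grasp [ 483.3 -199.3  167.3] rot [-3.139e+00  1.000e-03  1.700e+00] F [-5.3 -2.  -2.2] op 0.27 j [-0.52  0.43  1.88 -0.    0.83 -0.64]
```

View pics/s23.png

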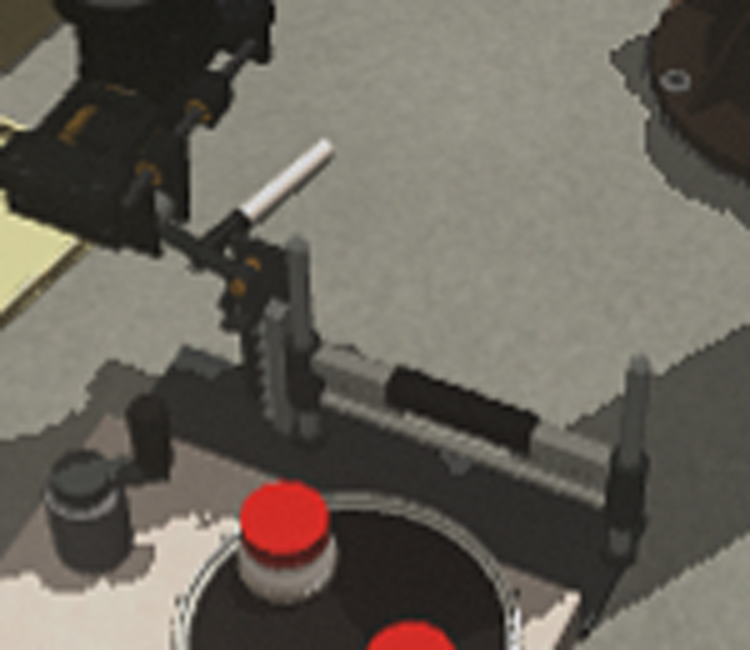

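View pics/d23.png

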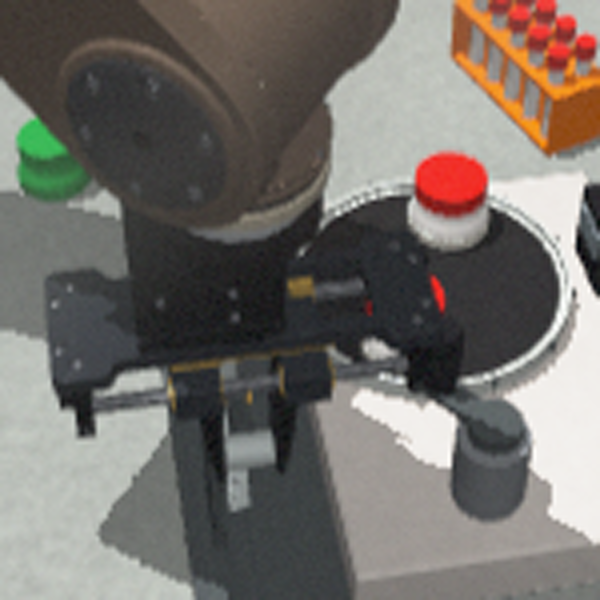

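>>> play_rows:
  increments:
    - {"dx":-2.5,"dy":0,"dz":6,"rx":0,"ry":0,"rz":0}
    - {"dx":-5,"dy":0,"dz":13,"rx":0,"ry":0,"rz":0}
    - {"dx":-7,"dy":0,"dz":20,"rx":0,"ry":0,"rz":0}
    - {"dx":-7.8,"dy":0,"dz":26,"rx":0,"ry":0,"rz":0}
    - {"dx":-7.8,"dy":0,"dz":26.5,"rx":0,"ry":0,"rz":0}
    - {"dx":-7.8,"dy":0,"dz":26.5,"rx":0,"ry":0,"rz":0}

```text
t: 29.68
eef_pos: [484.7, -206.9, 312.6]
tcp_rot: [-3.14, 0.002, 1.7]
ft_force: [-7.0, -0.5, 9.7]
opening: 0.269
```

>>> play_rows:
  increments:
    - {"dx":0,"dy":0,"dz":0,"rx":0,"ry":0,"rz":0}
    - {"dx":0,"dy":0,"dz":0,"rx":0,"ry":0,"rz":0}
    - {"dx":0,"dy":0,"dz":0,"rx":0,"ry":0,"rz":0}
    - {"dx":0,"dy":0,"dz":0,"rx":0,"ry":0,"rz":0}
    - {"dx":0,"dy":0,"dz":0,"rx":0,"ry":0,"rz":0}
    - {"dx":0,"dy":0,"dz":-30,"rx":0,"ry":0,"rz":0}
    - {"dx":0,"dy":0,"dz":-70,"rx":0,"ry":0,"rz":0}
    - {"dx":0,"dy":0,"dz":-110,"rx":0,"ry":0,"rz":0}
  fingers: 0.5

```text
t: 30.35
eef_pos: [484.9, -206.6, 423.3]
tcp_rot: [-3.138, 0.0, 1.7]
ft_force: [0.8, -0.7, 0.1]
opening: 0.498
```

```bash
python3 -c "
from h import *
st();b=cam('side');save(b['image'],'d24.png');a=cam('scene');save(a['image'],'s24.png',(190,110,390,260),4);w=cam('wrist');save(w['image'],'w24.png')
for c,n in((a,'scene'),(b,'side')):
  for p,s in caps(c,'red',60): 
    if onz(c,p,102)[0][0]>400 : print(n,p,s,onz(c,p,101)[0].round(1))
go(470,-330,260,1.57)"
```

```text
t 30.35 grasp [ 484.3 -206.7  252.3] rot [-3.138  0.     1.7  ] F [ 0.8 -0.7  0.1] op 0.498 j [-0.53  0.33  1.77 -0.    1.04 -0.66]
scene [159.8 102.7] 264 [ 438.  -666.3  101. ]
scene [286.5 214.1] 239 [582.7 -43.6 101. ]
scene [311.7 242.6] 277 [621.2  62.3 101. ]
side [381.6 153.1] 230 [695.6 234.6 101. ]
side [365.4 194.7] 120 [626.7  56.2 101. ]
side [350.7 225.4] 268 [578.4 -51.4 101. ]
go {'dx': np.float64(-120.5), 'dy': np.float64(-30.7), 'dz': np.float64(-5.3)} {'rx': np.float64(0.03), 'ry': np.float64(0.05), 'rz': np.float64(1.25)} rows 3.0
```

View pics/s24.png

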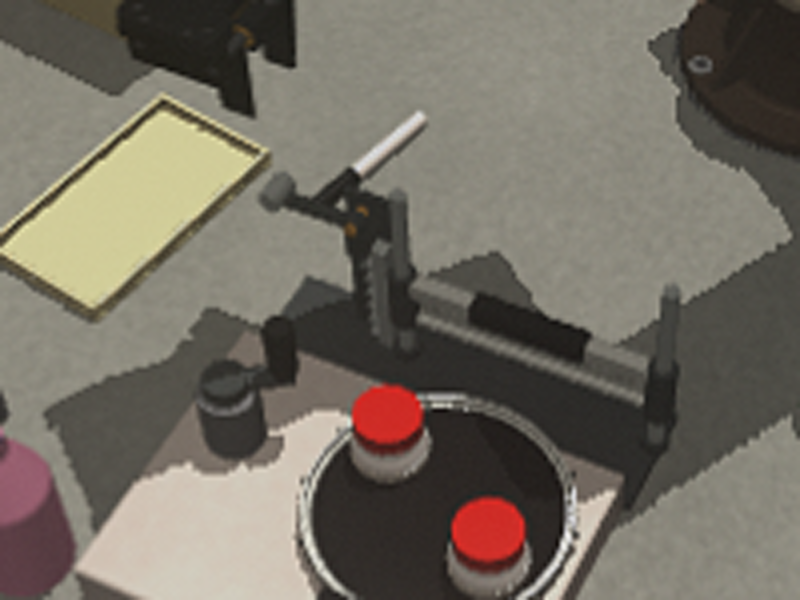

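View pics/d24.png

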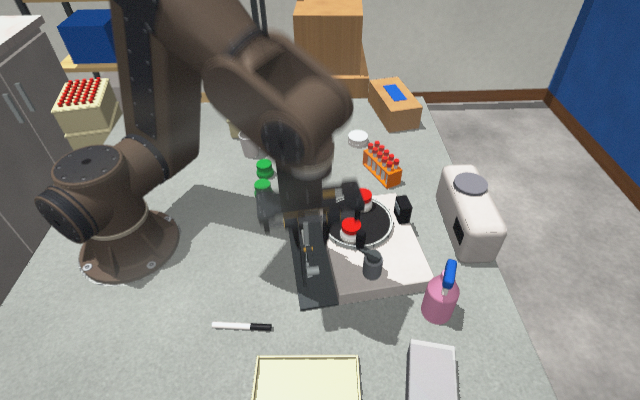

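View pics/w24.png

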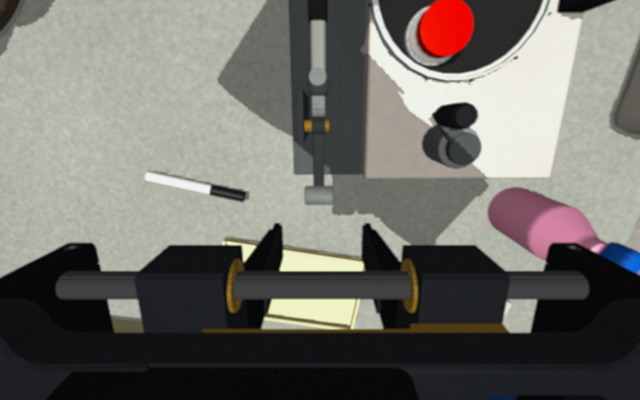

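```bash
python3 -c "
from h import *
go(580,-47,225,1.57)"
```

```text
go {'dx': np.float64(146.1), 'dy': np.float64(114.8), 'dz': np.float64(28.7)} {'rx': np.float64(0.03), 'ry': np.float64(0.05), 'rz': np.float64(1.25)} rows 4.5
```

>>> play_rows:
  increments:
    - {"dx":146,"dy":115,"dz":28,"rx":0.03,"ry":0.05,"rz":1.25}
    - {"dx":146,"dy":115,"dz":28,"rx":0.03,"ry":0.05,"rz":1.25}
    - {"dx":146,"dy":115,"dz":28,"rx":0.03,"ry":0.05,"rz":1.25}
    - {"dx":146,"dy":115,"dz":28,"rx":0.03,"ry":0.05,"rz":1.25}
    - {"dx":146,"dy":115,"dz":28,"rx":0.03,"ry":0.05,"rz":1.25}
    - {"dx":146,"dy":115,"dz":28,"rx":0.03,"ry":0.05,"rz":1.25}
    - {"dx":146,"dy":115,"dz":28,"rx":0.03,"ry":0.05,"rz":1.25}
  fingers: 0.78

```text
t: 31.08
eef_pos: [580.5, -45.9, 395.0]
tcp_rot: [-3.139, -0.001, 1.572]
ft_force: [-0.2, -0.2, 0.3]
opening: 0.778
```

```bash
python3 -c "
from h import *
st();w=cam('wrist');save(w['image'],'w25.png')
for p,s in caps(w,'red',350): print(p,s,onz(w,p,102.5)[0].round(1))
go(580,-47,86,1.57)"
```

```text
t 31.08 grasp [580.  -45.8 224. ] rot [-3.139e+00 -1.000e-03  1.572e+00] F [-0.2 -0.2  0.3] op 0.778 j [-0.19  0.44  1.68  0.    1.03 -0.19]
[370.2  73.6] 2755 [620.3  60.1 102.5]
[322.8 195.3] 1989 [580.9 -45.7 102.5]
go {'dx': np.float64(-0.2), 'dy': np.float64(0.2), 'dz': np.float64(138.5)} {'rx': np.float64(-0.02), 'ry': np.float64(-0.01), 'rz': np.float64(0.01)} rows 3.3
```

View pics/w25.png

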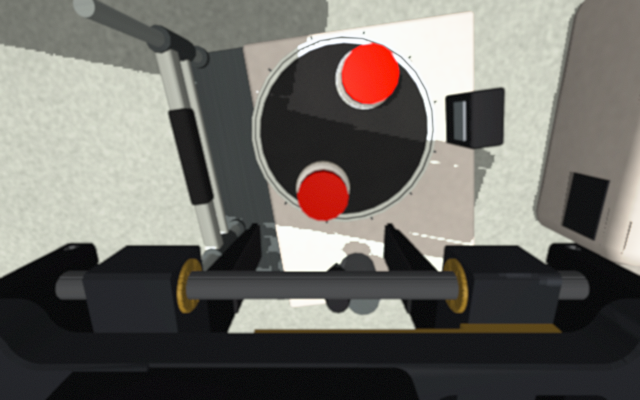

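>>> play_rows:
  increments:
    - {"dx":0.5,"dy":0.5,"dz":40,"rx":0,"ry":0,"rz":0}
    - {"dx":0.5,"dy":0.5,"dz":75,"rx":0,"ry":0,"rz":0}
    - {"dx":0.5,"dy":0.5,"dz":105,"rx":0,"ry":0,"rz":0}
    - {"dx":0.5,"dy":0.5,"dz":125,"rx":0,"ry":0,"rz":0}
    - {"dx":0.5,"dy":0.5,"dz":137,"rx":0,"ry":0,"rz":0}
    - {"dx":0.5,"dy":0.5,"dz":137,"rx":0,"ry":0,"rz":0}
    - {"dx":0.5,"dy":0.5,"dz":137,"rx":0,"ry":0,"rz":0}

```text
t: 31.72
eef_pos: [580.0, -47.4, 258.3]
tcp_rot: [-3.138, -0.001, 1.569]
ft_force: [0.9, 0.7, 0.7]
opening: 0.783
```

>>> play_rows:
  increments:
    - {"dx":0,"dy":0,"dz":0,"rx":0,"ry":0,"rz":0}
    - {"dx":0,"dy":0,"dz":0,"rx":0,"ry":0,"rz":0}
    - {"dx":0,"dy":0,"dz":0,"rx":0,"ry":0,"rz":0}
    - {"dx":0,"dy":0,"dz":0,"rx":0,"ry":0,"rz":0}
    - {"dx":0,"dy":0,"dz":0,"rx":0,"ry":0,"rz":0}
    - {"dx":0,"dy":0,"dz":0,"rx":0,"ry":0,"rz":0}
  fingers: 0.3

```text
t: 32.22
eef_pos: [580.1, -47.5, 259.0]
tcp_rot: [-3.139, -0.0, 1.569]
ft_force: [-2.1, -0.8, 6.3]
opening: 0.545
```

>>> play_rows:
  increments:
    - {"dx":0,"dy":0,"dz":-30,"rx":0,"ry":0,"rz":0}
    - {"dx":0,"dy":0,"dz":-70,"rx":0,"ry":0,"rz":0}
    - {"dx":0,"dy":0,"dz":-110,"rx":0,"ry":0,"rz":0}
    - {"dx":0,"dy":0,"dz":-150,"rx":0,"ry":0,"rz":0}
    - {"dx":0,"dy":0,"dz":-165,"rx":0,"ry":0,"rz":0}
    - {"dx":0,"dy":0,"dz":-165,"rx":0,"ry":0,"rz":0}

```text
t: 32.72
eef_pos: [580.4, -47.4, 428.3]
tcp_rot: [3.137, 0.001, 1.57]
ft_force: [0.5, 0.1, -0.9]
opening: 0.544
```

```bash
python3 -c "
from h import *
st();w=cam('wrist');save(w['image'],'w26.png')
go(470,-310,245,1.57)"
```

```text
t 32.72 grasp [581.1 -47.5 257.3] rot [3.137e+00 1.000e-03 1.570e+00] F [ 0.5  0.1 -0.9] op 0.544 j [-0.19  0.41  1.64 -0.    1.09 -0.19]
go {'dx': np.float64(-262.8), 'dy': np.float64(-109.9), 'dz': np.float64(9.6)} {'rx': np.float64(0.01), 'ry': np.float64(0.0), 'rz': np.float64(-0.0)} rows 6.8
```

View pics/w26.png

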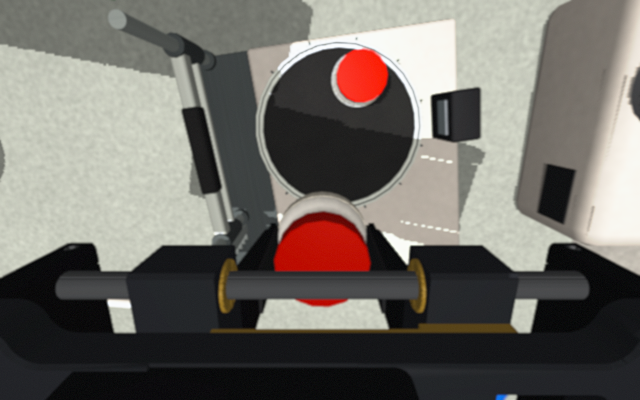

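>>> play_rows:
  increments:
    - {"dx":-263,"dy":-90,"dz":9,"rx":0,"ry":0,"rz":0}
    - {"dx":-263,"dy":-90,"dz":9,"rx":0,"ry":0,"rz":0}
    - {"dx":-263,"dy":-90,"dz":9,"rx":0,"ry":0,"rz":0}
    - {"dx":-263,"dy":-90,"dz":9,"rx":0,"ry":0,"rz":0}
    - {"dx":-263,"dy":-90,"dz":9,"rx":0,"ry":0,"rz":0}
    - {"dx":-263,"dy":-90,"dz":9,"rx":0,"ry":0,"rz":0}
    - {"dx":-263,"dy":-90,"dz":9,"rx":0,"ry":0,"rz":0}
    - {"dx":-300,"dy":-120,"dz":9,"rx":0,"ry":0,"rz":0}

```text
t: 33.43
eef_pos: [463.8, -343.9, 414.1]
tcp_rot: [-3.141, -0.002, 1.57]
ft_force: [-0.1, -0.4, -1.7]
opening: 0.548
```

```bash
python3 -c "
from h import *
st();w=cam('wrist');save(w['image'],'w27.png');a=cam('scene');save(a['image'],'s27.png',(170,100,330,220),5)
go(425,-378,120,1.57)"
```

```text
t 33.43 grasp [ 463.6 -343.6  243.1] rot [-3.141e+00 -2.000e-03  1.570e+00] F [-0.1 -0.4 -1.7] op 0.548 j [-0.75  0.41  1.67  0.    1.06 -0.75]
go {'dx': np.float64(-32.2), 'dy': np.float64(-35.4), 'dz': np.float64(123.2)} {'rx': np.float64(-0.02), 'ry': np.float64(-0.01), 'rz': np.float64(-0.05)} rows 3.2
```

View pics/w27.png

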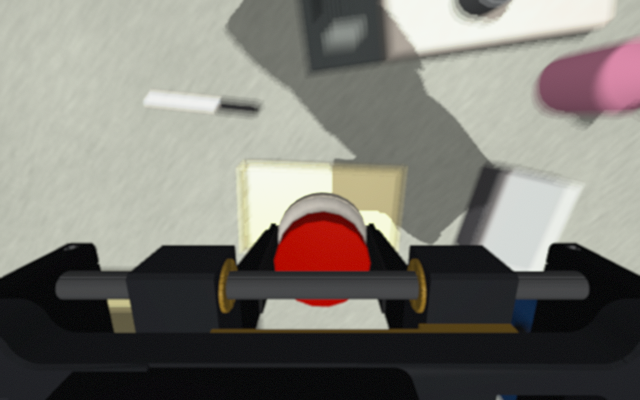

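View pics/s27.png

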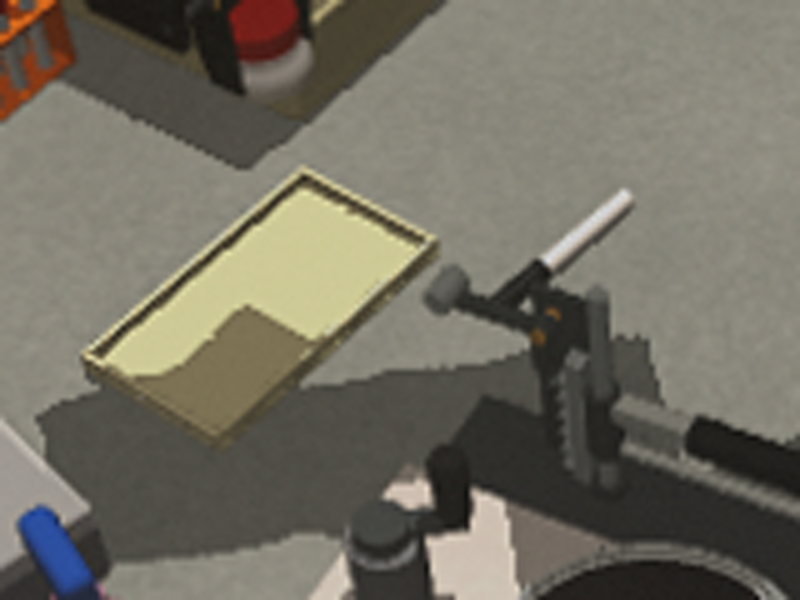

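```bash
python3 -c "
from h import *
a=cam('scene')
S=lambda x,y:(170+x/5,100+y/5)
P=onz(a,[S(303,168),S(438,242),S(222,438),S(84,357)],16);print(P.round(1),P.mean(0))
w=cam('wrist');print(onz(w,[(240,160),(405,167)],16))
st();go(425,-378,120,1.57)"
```

```text
[[ 361.6 -437.9   16. ]
 [ 367.5 -317.9   16. ]
 [ 572.4 -326.    16. ]
 [ 569.6 -443.5   16. ]] [ 467.79890832 -381.31448638   16.        ]
[[ 359.39193059 -326.21027433   16.        ]
 [ 566.55504114 -335.84821771   16.        ]]
t 33.63 grasp [ 462.7 -342.9  243.7] rot [-3.140e+00 -2.000e-03  1.567e+00] F [ 1.1  1.  -0.6] op 0.543 j [-0.75  0.41  1.67  0.    1.06 -0.75]
go {'dx': np.float64(-35.1), 'dy': np.float64(-37.7), 'dz': np.float64(123.7)} {'rx': np.float64(-0.01), 'ry': np.float64(-0.02), 'rz': np.float64(-0.03)} rows 3.2
```

>>> play_rows:
  increments:
    - {"dx":-38,"dy":-41,"dz":20,"rx":0,"ry":0,"rz":0}
    - {"dx":-38,"dy":-41,"dz":60,"rx":0,"ry":0,"rz":0}
    - {"dx":-38,"dy":-41,"dz":100,"rx":0,"ry":0,"rz":0}
    - {"dx":-38,"dy":-41,"dz":140,"rx":0,"ry":0,"rz":0}
    - {"dx":-38,"dy":-41,"dz":170,"rx":0,"ry":0,"rz":0}
    - {"dx":-38,"dy":-41,"dz":190,"rx":0,"ry":0,"rz":0}
    - {"dx":-38,"dy":-41,"dz":190,"rx":0,"ry":0,"rz":0}
    - {"dx":-38,"dy":-41,"dz":190,"rx":0,"ry":0,"rz":0}

```text
t: 34.3
eef_pos: [422.2, -379.8, 223.8]
tcp_rot: [-3.139, -0.004, 1.569]
ft_force: [-0.1, -0.8, -0.3]
opening: 0.543
```

```bash
python3 -c "
from h import *
st();w=cam('wrist');save(w['image'],'w28.png');a=cam('scene');save(a['image'],'s28.png',(170,100,330,220),5)
go(422,-381,36,1.57)"
```

```text
t 34.3 grasp [ 421.7 -379.1   52.8] rot [-3.139 -0.004  1.569] F [-0.1 -0.8 -0.3] op 0.543 j [-0.85  0.65  1.86  0.    0.64 -0.85]
go {'dx': np.float64(-0.6), 'dy': np.float64(-0.3), 'dz': np.float64(18.9)} {'rx': np.float64(-0.0), 'ry': np.float64(-0.01), 'rz': np.float64(-0.02)} rows 0.5
```

View pics/w28.png

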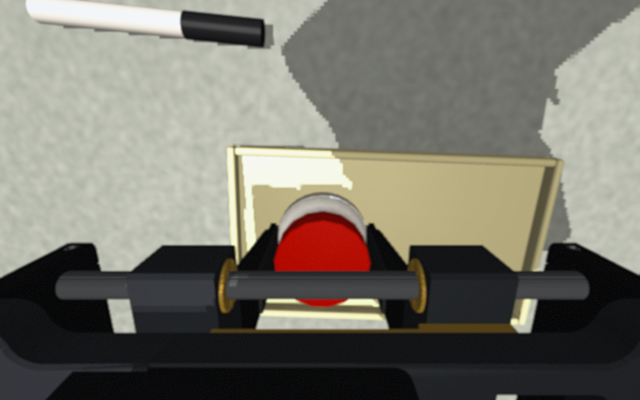

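View pics/s28.png

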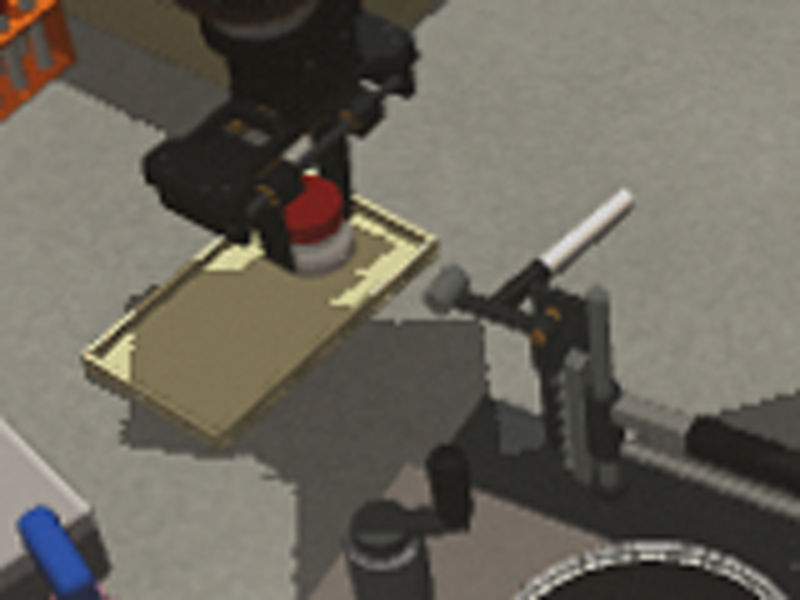

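>>> play_rows:
  increments:
    - {"dx":0,"dy":0,"dz":10,"rx":0,"ry":0,"rz":0}
    - {"dx":0,"dy":0,"dz":16,"rx":0,"ry":0,"rz":0}
    - {"dx":0,"dy":0,"dz":19,"rx":0,"ry":0,"rz":0}
    - {"dx":0,"dy":0,"dz":19,"rx":0,"ry":0,"rz":0}
    - {"dx":0,"dy":0,"dz":19,"rx":0,"ry":0,"rz":0}

```text
t: 34.82
eef_pos: [422.3, -380.4, 206.9]
tcp_rot: [-3.141, -0.001, 1.568]
ft_force: [0.3, -0.1, -0.3]
opening: 0.543
```

>>> play_rows:
  increments:
    - {"dx":0,"dy":0,"dz":1,"rx":0,"ry":0,"rz":0}
    - {"dx":0,"dy":0,"dz":1,"rx":0,"ry":0,"rz":0}

```text
t: 34.98
eef_pos: [422.3, -380.5, 206.2]
tcp_rot: [-3.142, -0.001, 1.568]
ft_force: [-0.5, -0.1, -0.7]
opening: 0.544
```

>>> play_rows:
  increments:
    - {"dx":0,"dy":0,"dz":0,"rx":0,"ry":0,"rz":0}
    - {"dx":0,"dy":0,"dz":0,"rx":0,"ry":0,"rz":0}
    - {"dx":0,"dy":0,"dz":0,"rx":0,"ry":0,"rz":0}
    - {"dx":0,"dy":0,"dz":0,"rx":0,"ry":0,"rz":0}
    - {"dx":0,"dy":0,"dz":-30,"rx":0,"ry":0,"rz":0}
    - {"dx":0,"dy":0,"dz":-70,"rx":0,"ry":0,"rz":0}
    - {"dx":0,"dy":0,"dz":-110,"rx":0,"ry":0,"rz":0}
    - {"dx":0,"dy":0,"dz":-150,"rx":0,"ry":0,"rz":0}
  fingers: 0.7

```text
t: 35.65
eef_pos: [422.1, -380.3, 357.8]
tcp_rot: [-3.141, -0.001, 1.568]
ft_force: [-0.1, -0.1, 0.3]
opening: 0.696
```

```bash
python3 -c "
from h import *
st();w=cam('wrist');save(w['image'],'w29.png');a=cam('scene')
for p,s in caps(w,'red',350): print(p,s,onz(w,p,49.5)[0].round(1))
for p,s in caps(a,'red',100):
  q=onz(a,p,101)[0]
  if q[0]>500: print(p,s,q)
go(470,-250,250,1.57);go(621,60,225,1.57)"
```

```text
t 35.65 grasp [ 422.  -380.2  186.8] rot [-3.141e+00 -1.000e-03  1.568e+00] F [-0.1 -0.1  0.3] op 0.696 j [-0.85  0.46  1.75  0.    0.93 -0.85]
[322.4 190.3] 1756 [ 422.9 -379.2   49.5]
[311.7 242.6] 277 [621.22450836  62.28552335 101.        ]
go {'dx': np.float64(130.5), 'dy': np.float64(47.4), 'dz': np.float64(-59.5)} {'rx': np.float64(0.06), 'ry': np.float64(0.07), 'rz': np.float64(-0.02)} rows 3.6
go {'dx': np.float64(441.1), 'dy': np.float64(197.4), 'dz': np.float64(-35.6)} {'rx': np.float64(0.06), 'ry': np.float64(0.07), 'rz': np.float64(-0.02)} rows 11.6
```

View pics/w29.png

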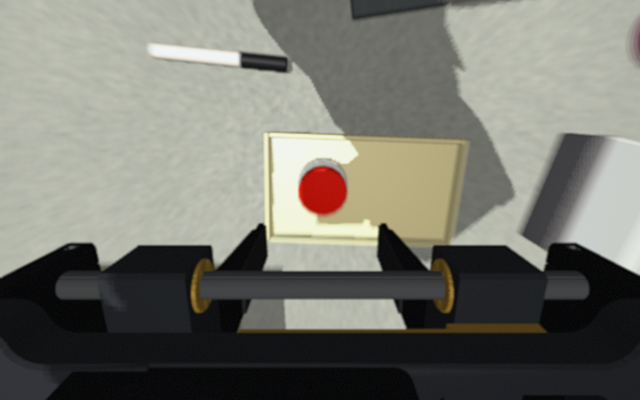

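>>> play_rows:
  increments:
    - {"dx":15,"dy":5,"dz":-38,"rx":0.06,"ry":0.07,"rz":0}
    - {"dx":300,"dy":130,"dz":-55,"rx":0.06,"ry":0.07,"rz":0}
    - {"dx":300,"dy":130,"dz":-55,"rx":0.06,"ry":0.07,"rz":0}
    - {"dx":300,"dy":130,"dz":-55,"rx":0.06,"ry":0.07,"rz":0}
    - {"dx":300,"dy":130,"dz":-55,"rx":0.06,"ry":0.07,"rz":0}
    - {"dx":300,"dy":130,"dz":-55,"rx":0.06,"ry":0.07,"rz":0}
    - {"dx":300,"dy":130,"dz":-55,"rx":0.06,"ry":0.07,"rz":0}
    - {"dx":300,"dy":130,"dz":-55,"rx":0.06,"ry":0.07,"rz":0}
  fingers: 0.78

```text
t: 36.42
eef_pos: [544.6, -98.8, 414.1]
tcp_rot: [-3.141, -0.001, 1.568]
ft_force: [1.1, -0.8, 0.1]
opening: 0.778
```

```bash
python3 -c "
from h import *
st();go(621,60,225,1.57)"
```

```text
t 36.42 grasp [544.6 -98.7 243.1] rot [-3.141e+00 -1.000e-03  1.568e+00] F [ 1.1 -0.8  0.1] op 0.778 j [-0.3   0.38  1.72  0.    1.04 -0.3 ]
go {'dx': np.float64(159.0), 'dy': np.float64(76.0), 'dz': np.float64(18.2)} {'rx': np.float64(-0.0), 'ry': np.float64(-0.01), 'rz': np.float64(-0.02)} rows 4.2
```

>>> play_rows:
  increments:
    - {"dx":159,"dy":76,"dz":18,"rx":0,"ry":0,"rz":0}
    - {"dx":159,"dy":76,"dz":18,"rx":0,"ry":0,"rz":0}
    - {"dx":159,"dy":76,"dz":18,"rx":0,"ry":0,"rz":0}
    - {"dx":159,"dy":76,"dz":18,"rx":0,"ry":0,"rz":0}
    - {"dx":159,"dy":76,"dz":18,"rx":0,"ry":0,"rz":0}
    - {"dx":159,"dy":76,"dz":18,"rx":0,"ry":0,"rz":0}
    - {"dx":159,"dy":76,"dz":18,"rx":0,"ry":0,"rz":0}

```text
t: 37.0
eef_pos: [621.0, 60.3, 395.3]
tcp_rot: [-3.14, -0.0, 1.57]
ft_force: [-0.0, -0.0, -1.0]
opening: 0.776
```

```bash
python3 -c "
from h import *
st();w=cam('wrist');save(w['image'],'w30.png')
for p,s in caps(w,'red',350): print(p,s,onz(w,p,102.5)[0].round(1))
go(621,60,87,1.57)"
```

```text
t 37.0 grasp [620.7  60.3 224.3] rot [-3.14 -0.    1.57] F [-0. -0. -1.] op 0.776 j [-0.01  0.5   1.57  0.    1.07 -0.01]
[459.3   9. ] 357 [730.5 214.2 102.5]
[433.5  21.5] 353 [710.8 205.3 102.5]
[321.1 195.4] 2085 [620.2  60.2 102.5]
go {'dx': np.float64(0.6), 'dy': np.float64(0.4), 'dz': np.float64(137.7)} {'rx': np.float64(-0.01), 'ry': np.float64(-0.0), 'rz': np.float64(-0.02)} rows 3.3
```

View pics/w30.png

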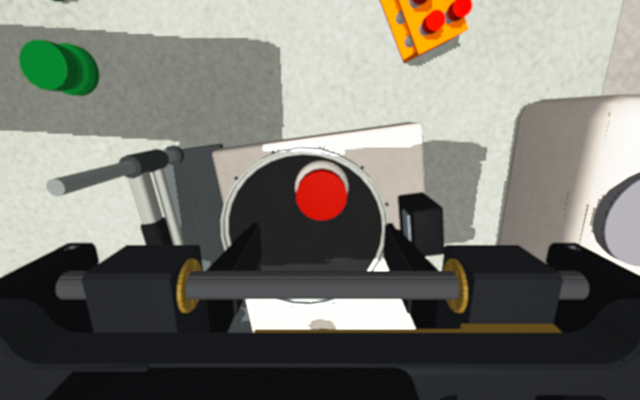

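>>> play_rows:
  increments:
    - {"dx":0.5,"dy":0,"dz":40,"rx":0,"ry":0,"rz":0}
    - {"dx":0.5,"dy":0,"dz":75,"rx":0,"ry":0,"rz":0}
    - {"dx":0.5,"dy":0,"dz":105,"rx":0,"ry":0,"rz":0}
    - {"dx":0.5,"dy":0,"dz":125,"rx":0,"ry":0,"rz":0}
    - {"dx":0.5,"dy":0,"dz":137,"rx":0,"ry":0,"rz":0}
    - {"dx":0.5,"dy":0,"dz":137,"rx":0,"ry":0,"rz":0}
    - {"dx":0.5,"dy":0,"dz":137,"rx":0,"ry":0,"rz":0}

```text
t: 37.63
eef_pos: [620.7, 59.0, 259.2]
tcp_rot: [-3.141, -0.0, 1.567]
ft_force: [-0.5, -0.3, 0.6]
opening: 0.776
```

>>> play_rows:
  increments:
    - {"dx":0,"dy":0,"dz":0,"rx":0,"ry":0,"rz":0}
    - {"dx":0,"dy":0,"dz":0,"rx":0,"ry":0,"rz":0}
    - {"dx":0,"dy":0,"dz":0,"rx":0,"ry":0,"rz":0}
    - {"dx":0,"dy":0,"dz":0,"rx":0,"ry":0,"rz":0}
    - {"dx":0,"dy":0,"dz":0,"rx":0,"ry":0,"rz":0}
    - {"dx":0,"dy":0,"dz":0,"rx":0,"ry":0,"rz":0}
  fingers: 0.3

```text
t: 38.13
eef_pos: [620.8, 59.0, 260.2]
tcp_rot: [3.141, -0.0, 1.567]
ft_force: [-1.4, -1.3, 6.1]
opening: 0.543
```

>>> play_rows:
  increments:
    - {"dx":0,"dy":0,"dz":-30,"rx":0,"ry":0,"rz":0}
    - {"dx":0,"dy":0,"dz":-70,"rx":0,"ry":0,"rz":0}
    - {"dx":0,"dy":0,"dz":-110,"rx":0,"ry":0,"rz":0}
    - {"dx":0,"dy":0,"dz":-150,"rx":0,"ry":0,"rz":0}
    - {"dx":0,"dy":0,"dz":-165,"rx":0,"ry":0,"rz":0}
    - {"dx":0,"dy":0,"dz":-165,"rx":0,"ry":0,"rz":0}

```text
t: 38.63
eef_pos: [620.7, 59.1, 429.8]
tcp_rot: [3.134, -0.0, 1.568]
ft_force: [0.1, -0.2, -0.4]
opening: 0.541
```

```bash
python3 -c "
from h import *
st();go(513,-383,245,1.57)"
```

```text
t 38.63 grasp [621.9  59.2 258.8] rot [ 3.134 -0.     1.568] F [ 0.1 -0.2 -0.4] op 0.541 j [-0.01  0.47  1.53  0.    1.14 -0.01]
go {'dx': np.float64(-442.5), 'dy': np.float64(-106.3), 'dz': np.float64(12.9)} {'rx': np.float64(0.07), 'ry': np.float64(-0.0), 'rz': np.float64(-0.02)} rows 10.9
```

>>> play_rows:
  increments:
    - {"dx":-330,"dy":-80,"dz":10,"rx":0.07,"ry":0,"rz":0}
    - {"dx":-330,"dy":-80,"dz":10,"rx":0.07,"ry":0,"rz":0}
    - {"dx":-330,"dy":-80,"dz":10,"rx":0.07,"ry":0,"rz":0}
    - {"dx":-330,"dy":-80,"dz":10,"rx":0.07,"ry":0,"rz":0}
    - {"dx":-330,"dy":-80,"dz":10,"rx":0.07,"ry":0,"rz":0}
    - {"dx":-330,"dy":-80,"dz":10,"rx":0.07,"ry":0,"rz":0}
    - {"dx":-330,"dy":-80,"dz":10,"rx":0.07,"ry":0,"rz":0}
    - {"dx":-330,"dy":-80,"dz":10,"rx":0.07,"ry":0,"rz":0}

```text
t: 39.3
eef_pos: [540.2, -266.4, 418.0]
tcp_rot: [-3.14, -0.001, 1.568]
ft_force: [0.8, -0.9, -0.3]
opening: 0.541
```

```bash
python3 -c "
from h import *
st();go(513,-383,100,1.57)"
```

```text
t 39.3 grasp [ 539.9 -266.2  247. ] rot [-3.140e+00 -1.000e-03  1.568e+00] F [ 0.8 -0.9 -0.3] op 0.541 j [-0.57  0.45  1.6   0.    1.1  -0.56]
go {'dx': np.float64(-116.9), 'dy': np.float64(-26.6), 'dz': np.float64(146.9)} {'rx': np.float64(-0.01), 'ry': np.float64(-0.01), 'rz': np.float64(-0.02)} rows 4.5
```

>>> play_rows:
  increments:
    - {"dx":-39,"dy":-10,"dz":0,"rx":0,"ry":0,"rz":0}
    - {"dx":-78,"dy":-20,"dz":0,"rx":0,"ry":0,"rz":0}
    - {"dx":-110,"dy":-26,"dz":20,"rx":0,"ry":0,"rz":0}
    - {"dx":-117,"dy":-26.5,"dz":60,"rx":0,"ry":0,"rz":0}
    - {"dx":-117,"dy":-26.5,"dz":100,"rx":0,"ry":0,"rz":0}
    - {"dx":-117,"dy":-26.5,"dz":140,"rx":0,"ry":0,"rz":0}
    - {"dx":-117,"dy":-26.5,"dz":150,"rx":0,"ry":0,"rz":0}
    - {"dx":-117,"dy":-26.5,"dz":150,"rx":0,"ry":0,"rz":0}

```text
t: 39.97
eef_pos: [512.7, -382.8, 264.4]
tcp_rot: [-3.135, -0.006, 1.568]
ft_force: [-0.8, 0.3, 0.1]
opening: 0.539
```

```bash
python3 -c "
from h import *
st();w=cam('wrist');save(w['image'],'w31.png')
for p,s in caps(w,'red',350): print(p,s,onz(w,p,49.5)[0].round(1))
go(513,-383,36.7,1.57)"
```

```text
t 39.97 grasp [ 511.6 -381.8   93.4] rot [-3.135 -0.006  1.568] F [-0.8  0.3  0.1] op 0.539 j [-0.74  0.67  1.65 -0.    0.83 -0.74]
[194.7 217.6] 3617 [ 425.  -376.1   49.5]
[321.9 245.4] 4727 [ 511.7 -396.6   49.5]
go {'dx': np.float64(-0.1), 'dy': np.float64(-0.1), 'dz': np.float64(59.5)} {'rx': np.float64(-0.03), 'ry': np.float64(-0.03), 'rz': np.float64(-0.02)} rows 1.4
```

View pics/w31.png

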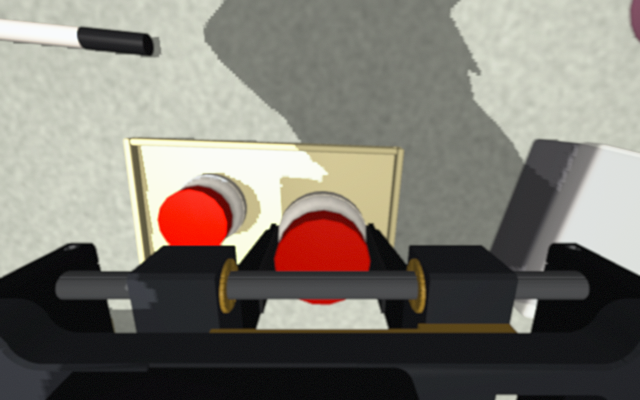

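>>> play_rows:
  increments:
    - {"dx":0,"dy":0,"dz":30,"rx":0,"ry":0,"rz":0}
    - {"dx":0,"dy":0,"dz":50,"rx":0,"ry":0,"rz":0}
    - {"dx":0,"dy":0,"dz":58,"rx":0,"ry":0,"rz":0}
    - {"dx":0,"dy":0,"dz":60,"rx":0,"ry":0,"rz":0}
    - {"dx":0,"dy":0,"dz":60,"rx":0,"ry":0,"rz":0}
    - {"dx":0,"dy":0,"dz":60,"rx":0,"ry":0,"rz":0}

```text
t: 40.52
eef_pos: [513.5, -383.1, 209.1]
tcp_rot: [-3.14, -0.001, 1.568]
ft_force: [-0.1, -0.0, -0.5]
opening: 0.543
```

>>> play_rows:
  increments:
    - {"dx":0,"dy":0,"dz":0,"rx":0,"ry":0,"rz":0}
    - {"dx":0,"dy":0,"dz":0,"rx":0,"ry":0,"rz":0}
    - {"dx":0,"dy":0,"dz":0,"rx":0,"ry":0,"rz":0}
    - {"dx":0,"dy":0,"dz":0,"rx":0,"ry":0,"rz":0}
    - {"dx":0,"dy":0,"dz":-30,"rx":0,"ry":0,"rz":0}
    - {"dx":0,"dy":0,"dz":-70,"rx":0,"ry":0,"rz":0}
    - {"dx":0,"dy":0,"dz":-110,"rx":0,"ry":0,"rz":0}
    - {"dx":0,"dy":0,"dz":-150,"rx":0,"ry":0,"rz":0}
  fingers: 0.68

```text
t: 41.18
eef_pos: [513.5, -383.1, 360.8]
tcp_rot: [-3.14, -0.002, 1.568]
ft_force: [-0.1, -0.8, -0.1]
opening: 0.676
```

>>> play_rows:
  increments:
    - {"dx":0,"dy":0,"dz":-40,"rx":0,"ry":0,"rz":0}
    - {"dx":0,"dy":0,"dz":-60,"rx":0,"ry":0,"rz":0}
    - {"dx":0,"dy":0,"dz":-60,"rx":0,"ry":0,"rz":0}
    - {"dx":0,"dy":0,"dz":-60,"rx":0,"ry":0,"rz":0}

```text
t: 41.52
eef_pos: [513.4, -383.0, 421.9]
tcp_rot: [-3.141, -0.0, 1.568]
ft_force: [-0.5, -0.6, -0.2]
opening: 0.681
```

```bash
python3 -c "
from h import *
st();w=cam('wrist');save(w['image'],'w32.png');a=cam('scene');save(a['image'],'s32.png');b=cam('side');save(b['image'],'d32.png')
for p,s in caps(w,'red',350): print(p,s,onz(w,p,49.5)[0].round(1))"
```

```text
t 41.52 grasp [ 513.4 -383.   250.9] rot [-3.141 -0.     1.568] F [-0.5 -0.6 -0.2] op 0.681 j [-0.74  0.5   1.5  -0.    1.15 -0.74]
[245.7 173.7] 1232 [ 423.9 -378.1   49.5]
[322.  175.4] 1182 [ 514.  -380.3   49.5]
```

View pics/w32.png

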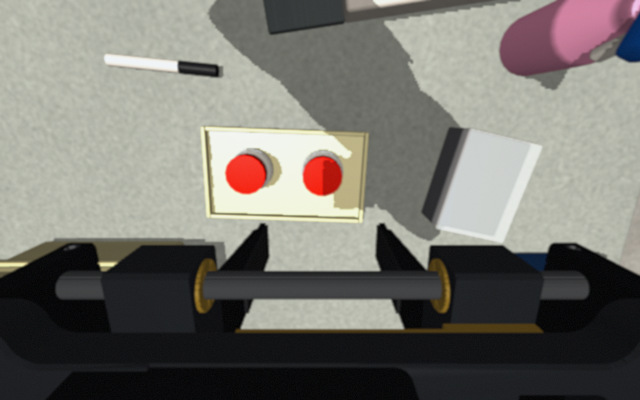

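View pics/s32.png

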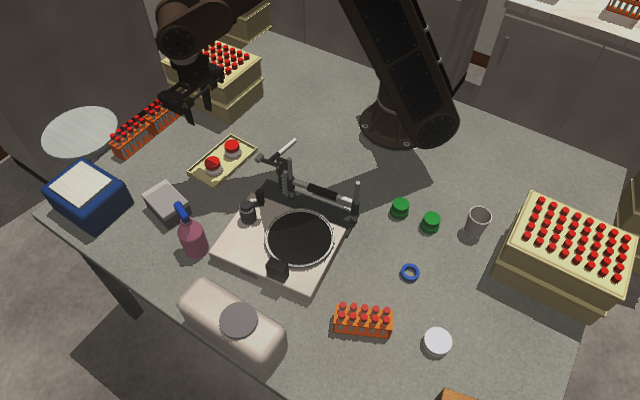

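View pics/d32.png

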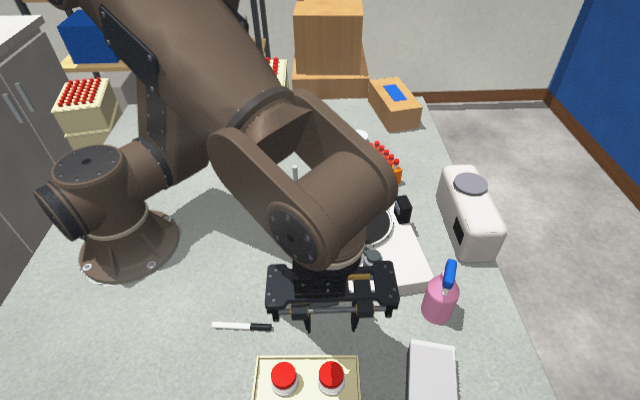

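```bash
python3 -c "
from h import *
print(env.job_done())"
```

```text
the job is handed in; nothing more can be done
None
```

I've carried out the whole job and handed it in at about 41 s of the 210 s allowed. I can't confirm a pass, because handing in reports no verdict.

- **Jars:** two red-capped jars were on the bench. I stood both upright on the turntable and, after the scan, upright in the cream tray. I left the green look-alikes alone.
- **Rail up:** on the first pull the rubber grip slipped about 10 mm and the rail stopped on the fourth tooth. I gripped it again and pulled it past the topmost tooth. After I let go, the two camera views put it 76 mm above its down position; the topmost tooth should be 75 mm. A quick check from the wrist camera put it several millimetres lower; I trusted the two-view measurement.
- **Crank:** I turned it about 1156° clockwise, which is 3.2 turns, with the rail up. The turntable turned with it and both jars stayed standing.
- **Rail down:** I lifted the pawl and the rail sank right down. The pawl was then lowered back into place, and the crank was not touched after that.
- **Last checks:** the final pictures show both jars upright and clear of each other in the tray, and the rail down. The other things on the bench look unmoved, and the gripper is open and touching nothing. The only disagreements left are a few millimetres between camera estimates of the tray and machine positions.

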